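# Clamp the whetstone in the crank vise

## Robot

A 6-joint arm with a two-finger parallel gripper is mounted at the origin on the work surface. World frame = base frame: x ahead of the robot, y to its left, z up, the work surface at z = 0. Lengths are in m, angles in rad, forces in N, time in s.
With the tool pointing down it reaches from about 0.35 to 0.775 m from the base axis. Payload 7.3 kg.
Tool frame: the origin (TCP) lies on the front face of the gripper's body, between the roots of the fingers; the fingertips stand ahead of it and the grasp point (between the pads) lies 47 mm ahead of it (finger_overhang is the z of the fingertips in the tool frame, in m); z points along the fingers, y is the line along which they close (so a half turn about z gives the same grasp; the last joint's range is limited). The gripper opens to 92 mm and grips with 3 to 60 N. Pads are 19 mm wide; open, the fingers measure 130 mm over their backs; the gripper's body (75 mm by 190 mm) begins 47 mm behind the grasp point.
Start: joints at [1.079, 0.342, 1.524, -0, 1.275, -0.146], TCP at [0.178, 0.494, 0.292] pointing down, gripper open.
Joint ranges: [-2.53, 2.53], [-0.77, 2.02], [0.04, 2.7], [-1, 4.14], [0.28, 2.66], [-3.11, 3.11]. Speed limits (rad/s): [2.57, 2.57, 3.14, 3.14, 3.14, 3.14].

## Interface

Orientations are given as [roll, pitch, yaw] about the fixed x, y, z axes, in that order (R = Rz(yaw) Ry(pitch) Rx(roll)).
In Python, from cell import * gives the robot as it stands. The module is installed in compiled form; this text tells all that it offers.
- The arm moves only by the tool arm_command, never from a script. Its argument "series" is a list of rows, each an object of numbers: "x", "y", "z": the shift along the tool's x, y, z in mm; "rx", "ry", "rz": the turn, a rotation vector about the tool's x, y, z in degrees. A call has 1 to 20 rows; each row is the pose to reach, as a shift and turn from the pose commanded when the call began, along the tool's axes at that moment; what a row does not reach only later rows make up. A row lasts 1/10 s, in which the tool goes at most 50 mm and 8.59 degrees, less where a joint would pass 70% of its speed; a pose out of reach is approached as far as the arm can. A call with a gripper value outside its range is refused whole. "hand" is the finger opening in mm, from 0 to 91.8, set as the call begins (left out, the last holds). The fingers move at their own pace and stop on an object; "squeeze" is the grip in N (left out, the last holds). Time passes only in rows, so rows that repeat a pose let the fingers close. It gives the time, the measured TCP pose, the force, the opening and the grip force at its end, in the units of the state.
- observe(): the state, without advancing time (a new reading comes with each control period).
- read_camera(name): name is "scene" or "top"; returns a dict with "pixels" (400x640x3 uint8, blue, green, red), "K" (3x3 intrinsics, pixels), "rvec" (rotation vector, rad) and "tvec" (3), from world to camera coordinates, as OpenCV has them. Camera axes: x right, y down, z forward; pixel columns grow to the right and rows downward; lengths in m; the calibration is good to about 2 mm. A picture is of the moment at which its call begins. There is no depth.
- hand_in(): hands the job in; it is judged then, once.
Trained networks look in a picture, given as the dict that the camera call returned (one of the last four; its "shot" number tells which), for a name from the list of things; names that differ only in an ending like _2 or _b are one class to them, and where a whole thing is asked for, a point or a joint stands for the part that bears it (a point fixed in the world has none). Each returns a list of dicts, best first, with "confidence" (0 to 1); they miss things now and then, are a little off and sometimes report something else, mostly with a low value. They report only what shows in the picture. A call takes as long as a camera call. They do not tell look-alikes from the thing itself.
- boxes_of(picture, query): "point" ([x, y, z] in m, in world coordinates, good to about 4 mm: the middle of the surface that is visible of it).
- trace(picture, query): "pixels" (400x640 bool, what is visible of it).
- mark_of(picture, query): "point" ([x, y, z] in m, in world coordinates, good to about 4 mm: a listed point, or the origin of a listed thing).
The state is a dict: "time": time; "qpos": joint angles; "qvel": joint speeds; "joint_efforts": joint torques, N m; "tool_pos": TCP position; "tool_rot": TCP orientation; "contact_force": force on the tool from outside, world axes, zero at the start; "torque": the same for the moment, N m; "opening": finger opening in m; "grip_force": force on a finger pad.
Only numpy, scipy, OpenCV 4.12 (cv2) and the standard library are available. Lean on these libraries where they do the work, as an engineer would, in place of code of your own. Each camera call takes 0.05 s, during which the arm holds its last target. There are 200 camera calls.

## Task

Take the large flat whetstone off the bench and lay it flat and lengthwise on the two narrow rails of the vise, between the jaw and the rear stop, and let go of it. Then turn the vise's crank clockwise (as seen from the crank's side) until the jaw has pushed the stone against the stop and holds it firmly by itself; the stone is brittle, so stop soon after the crank goes tight. Leave the other things on the bench where they are.

Things in the scene. Friction and masses are not known exactly. Their poses are not given: they have to be found in the camera images.
- stone: the large grey whetstone, loose: a block 150 (x) x 56 (y) x 26 (z) mm, about 0.5 kg; origin at the centre of its underside, z up, x along its length. The other, smaller stone (100 x 40 x 18 mm) is not the one.
- vise: the vise, bolted down, base 310 x 110 mm, top of base 30 mm high. Origin on the bench; z up; x runs along the vise from the crank (toward the robot) to the rear stop (away from it). The rear stop is a fixed block 70 mm wide, 34 mm above the rails; its front face is anywhere from x = +106 to +120 mm, different each time and not reported, so where the stone gets tight must be felt.
- rails (a point): point on the vise's centre line at x = 0, at the height of the rail tops (110 mm). Two narrow steel rails, each 8 mm wide, 34 mm over both outer sides, run along the vise's x from -120 to +165 mm and carry the stone; the space beside them is free down to the base. Axes as the vise's.
- shield (a point): centre of the front (crank-side) lower edge of a clear level spark shield, 205 mm high, 4 mm thick: vise x -178 to -116 mm, 130 mm wide, on posts on the front block (x -142 to -120, 145 mm high). It overhangs the crank and the knob's root, so a vertical hand cannot follow the knob round: lean the hand back toward the robot, 30 to 45 degrees.
- jaw: the moving jaw, a steel block 30 mm thick (x), 70 mm wide, top 34 mm above the rails, sliding along the rails (vise x); origin at bench height, mid-thickness; its flat rubber face (gives 1 mm per 30 N) is 15 mm toward +x of the origin (vise x = -90 mm with the crank at 0). Only the crank moves it.
- crank (a joint): crank angle, rad, 0 to 14.6, starts at 0 to 4; grows clockwise seen from the robot; at a the knob axis is at vise (y, z) = (-50 sin a, 100 + 50 cos a) mm. 4.77 mm of jaw per rad (30 mm a turn), 0 = fully open. Stays where left. Takes about 7 N at the knob; pushing the stone adds under 0.5 N; tight against the stop, 1 N more per 10 N of clamping. Let go, it keeps up to 75 N.
- knob_grip (a point): where to grip the crank's knob: black, round, 22 mm diameter, 56 mm long, on a 50 mm arm; its axis lies along the vise's x, vise x -216 (free end, toward the robot) to -160 mm; this point is on the axis at -194 mm. The knob spins freely on its own axis, so one grip can be kept through whole turns without turning the hand.
- slip_stone: a smaller sharpening stone, 100 x 40 x 18 mm; bystander, loose; leave alone
- knife: a knife lying flat, wooden handle 100 mm (toward its -x), blade 120 mm, 20 mm high; origin at the joint of handle and blade; bystander, loose; leave alone
- cleaver: a broad knife lying flat, black handle 110 mm (its -x), blade 150 x 50 mm; bystander, loose; leave alone
- oil: an upright oil bottle, 56 mm diameter, 130 mm tall; bystander, loose; leave alone
- strop: a wooden strop block 220 x 60 x 22 mm; bystander, loose; leave alone
- scale_a: a dark wooden handle blank 130 x 40 x 12 mm; bystander, loose; leave alone
Not all that is in view belongs to the job. What is shaped like the stone but purple is not meant.

How it is judged:
By the outcome, as a careful person would: the job done as asked, in the order asked, and still so for the second after the job is handed in, with the robot touching nothing.
It also fails if it takes over 72 s, if anything falls off the work surface, if the arm or the gripper's body presses on something with over 40 N, if the wrist force passes 120 N, or if a joint passes its speed limit or range.

## Working session

There is one attempt and no reset: what is moved stays moved. The work goes in short steps, Python scripts to look and compute and a tool call to move; the robot and the scene stay as the last step left them, time stands still between calls to the robot, and variables do not carry over. Pictures are saved under pics/ and viewed, at most 10 in all, crops included, and the job is handed in when it is done.

Besides the shell and the picture viewer there is one more tool, called after "Call:" in YAML: its name, and indented under it one key for each argument. arm_command: Moves the arm, as the interface text tells. Its arguments: {"type":"object","properties":{"series":{"type":"array"},"hand":{"type":"number"},"squeeze":{"type":"number"}},"required":["series"]}

```bash
mkdir -p pics; cat > h.py <<'E'
from cell import *
import numpy as np, cv2
from scipy.spatial.transform import Rotation as R
def proj(p,X):
    return cv2.projectPoints(np.array(X,float).reshape(-1,3),p["rvec"],p["tvec"],p["K"],None)[0].reshape(-1,2)
def onplane(p,uv,z):
    M=cv2.Rodrigues(np.array(p["rvec"],float))[0];t=np.array(p["tvec"],float).ravel()
    d=M.T@np.linalg.solve(p["K"],[uv[0],uv[1],1]);c=-M.T@t
    return c+d*(z-c[2])/d[2]
E
python3 - <<'E'
from h import *
s=observe();print({k:np.round(v,3) for k,v in s.items()})
for n in("top","scene"):
    p=read_camera(n);cv2.imwrite(f"pics/{n}0.png",p["pixels"])
    print(n,p["shot"])
    for q in["stone","jaw","vise","rails","shield","knob_grip","slip_stone","oil","strop","cleaver","knife","scale_a"]:
        for f in(mark_of,) if q!="stone" else (mark_of,boxes_of):
            for d in f(p,q)[:3]:print(f.__name__,q,np.round(d["point"],4),round(d["confidence"],2),np.round(proj(p,d["point"])[0]))
E
```

```text
{'time': np.float64(0.0), 'qpos': array([ 1.079,  0.343,  1.525, -0.   ,  1.275, -0.146]), 'qvel': array([ 0.   ,  0.001,  0.001,  0.   ,  0.001, -0.   ]), 'joint_efforts': array([ 1.0000e-03, -4.3124e+01, -2.4422e+01,  7.2000e-02,  5.6000e-02,
       -0.0000e+00]), 'tool_pos': array([0.178, 0.494, 0.292]), 'tool_rot': array([-3.14 , -0.   ,  2.796]), 'contact_force': array([-0.694, -0.606, -0.108]), 'torque': array([-0.034,  0.044,  0.008]), 'grip_force': np.float64(0.0), 'opening': np.float64(0.092)}
top 1
call stone [ 4.746e-01 -1.674e-01  3.000e-04] 0.95 [340. 214.]
call stone [ 0.3617 -0.6305  0.0013] 0.81 [454. 243.]
call stone [ 0.5507 -0.3188  0.0009] 0.69 [377. 196.]
call stone [ 0.4718 -0.1673  0.0272] 0.98 [340. 214.]
call stone [ 0.5527 -0.3195  0.0257] 0.97 [378. 194.]
call stone [ 0.3536 -0.4123  0.0265] 0.96 [401. 244.]
call vise [ 0.657  0.075 -0.   ] 0.87 [281. 168.]
call vise [ 0.5525 -0.3173  0.0006] 0.66 [377. 195.]
call rails [0.6607 0.0707 0.1098] 0.74 [280. 163.]
call shield [0.4881 0.0229 0.2074] 0.68 [290. 206.]
call knob_grip [0.4652 0.0388 0.0554] 0.53 [288
[... 847 characters left out ...]
 shield [0.4865 0.023  0.2068] 0.76 [343. 211.]
call knob_grip [ 0.5517 -0.317  -0.0024] 0.65 [266. 200.]
call slip_stone [ 0.7139 -0.2823  0.0039] 0.67 [242. 230.]
call slip_stone [0.4894 0.0238 0.2082] 0.29 [343. 212.]
call oil [0.6646 0.3634 0.0036] 0.86 [381. 333.]
call strop [ 0.6166 -0.4918 -0.0056] 0.86 [225. 186.]
call cleaver [0.5456 0.4386 0.0021] 0.72 [419. 323.]
call knife [ 0.6832 -0.1342 -0.0024] 0.87 [275. 249.]
call knife [0.5779 0.0529 0.0013] 0.69 [330. 260.]
call knife [0.5485 0.4347 0.0006] 0.16 [417. 323.]
call scale_a [ 0.576   0.0509 -0.0013] 0.65 [330. 260.]
call scale_a [ 0.4076  0.3572 -0.0008] 0.58 [423. 281.]
call scale_a [ 0.711  -0.2808  0.    ] 0.31 [243. 230.]
```

View pics/top0.png

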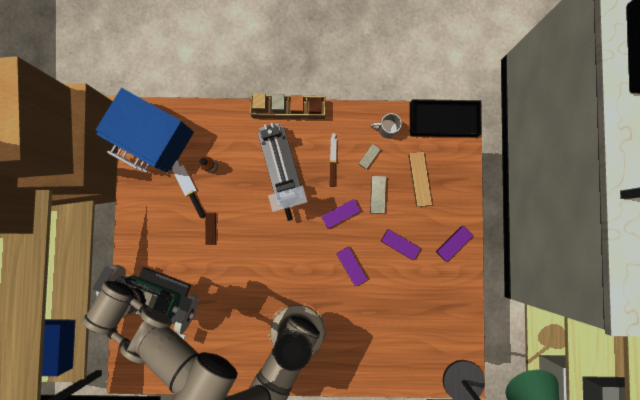

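View pics/scene0.png

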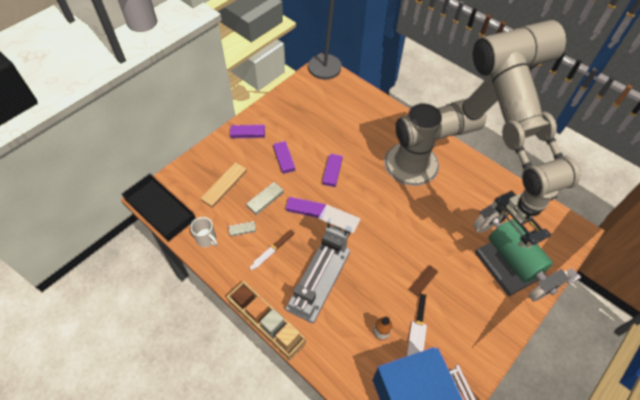

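Top view: the candidates shaped like the stone are four purple blocks at (340,214), (401,244), (454,243) and (352,266), one large grey block at (378,194), and one small grey block at (370,156). The large grey one at (378,194) fits the description: it's grey, and larger than the slip stone at (370,156). The vise runs from (270,130) to (290,215) with its shield at (288,198), and the knob hangs low. Next I'll confirm in a crop and refine.

```bash
python3 - <<'E'
from h import *
import cell; print([k for k in dir(cell) if k[0]!='_'])
try: print(finger_overhang)
except Exception as e: print(e, [k for k in observe()])
acc={}
for i in range(4):
  for n in("top","scene"):
    p=read_camera(n)
    for q in["stone","jaw","vise","rails","shield","knob_grip"]:
        for d in mark_of(p,q):
            x=np.array(d["point"])
            ref={"stone":[.552,-.318,0],"jaw":[.576,.05,0],"vise":[.66,.073,0],"rails":[.66,.073,.11],"shield":[.487,.023,.206],"knob_grip":[.467,.035,.08]}[q]
            if np.linalg.norm(x-ref)<.07: acc.setdefault((q,n),[]).append(x)
    if i==0:
      for d in trace(p,"stone"):
        m=d["pixels"].astype(np.uint8);c=np.argwhere(m).mean(0)[::-1]
        if p["pixels"][m>0].mean(0).ptp() if False else np.ptp(p["pixels"][m>0].mean(0))<40:
            bx=cv2.boxPoints(cv2.minAreaRect(np.argwhere(m)[:,::-1].astype(np.float32)))
            print(n,"grey mask",c,m.sum(),np.round([onplane(p,b,.026)[:2] for b in bx],3).tolist())
      if n=="top":
        cv2.imwrite("pics/cropt.png",cv2.resize(p["pixels"][110:260,250:450],None,fx=4,fy=4,interpolation=cv2.INTER_CUBIC))
for k,v in acc.items(): print(k,len(v),np.round(np.mean(v,0),4),np.round(np.std(v,0),4))
E
```

```text
['IKError', 'boxes_of', 'finger_overhang', 'hand_in', 'mark_of', 'observe', 'read_camera', 'trace']
0.0655
top grey mask [377.37366548 194.43772242] 562 [[0.627, -0.283], [0.628, -0.347], [0.478, -0.348], [0.478, -0.284]]
top grey mask [332.54576271 159.64745763] 295 [[0.585, -0.117], [0.798, -0.123], [0.797, -0.149], [0.584, -0.144]]
scene grey mask [264.296875   198.58506944] 576 [[0.636, -0.347], [0.476, -0.352], [0.488, -0.278], [0.645, -0.275]]
('stone', 'top') 3 [ 5.532e-01 -3.209e-01  5.000e-04] [0.0004 0.0009 0.0012]
('jaw', 'top') 3 [0.5762 0.0467 0.0011] [0.0019 0.0016 0.0017]
('vise', 'top') 4 [6.563e-01 7.390e-02 6.000e-04] [0.0019 0.0011 0.0011]
('rails', 'top') 4 [0.6608 0.0723 0.1115] [0.0007 0.0007 0.0013]
('shield', 'top') 4 [0.489  0.0234 0.2059] [0.0007 0.0007 0.001 ]
('knob_grip', 'top') 3 [0.4668 0.0372 0.0543] [0.0002 0.0014 0.0004]
('stone', 'scene') 4 [ 0.553  -0.3171 -0.0029] [0.0012 0.0022 0.001 ]
('jaw', 'scene') 4 [ 5.756e-01  4.980e-02 -2.000e-04] [0.0011 0.0023 0.0006]
('vise', 'scene') 4 [ 0.6603  0.0748 -0.0021] [0.0006 0.0008 0.0014]
('shield', 'scene') 4 [0.4871 0.0244 0.2064] [0.0016 0.0017 0.0018]
('rails', 'scene') 3 [0.6582 0.074  0.1058] [0.     0.0008 0.0014]
```

View pics/cropt.png

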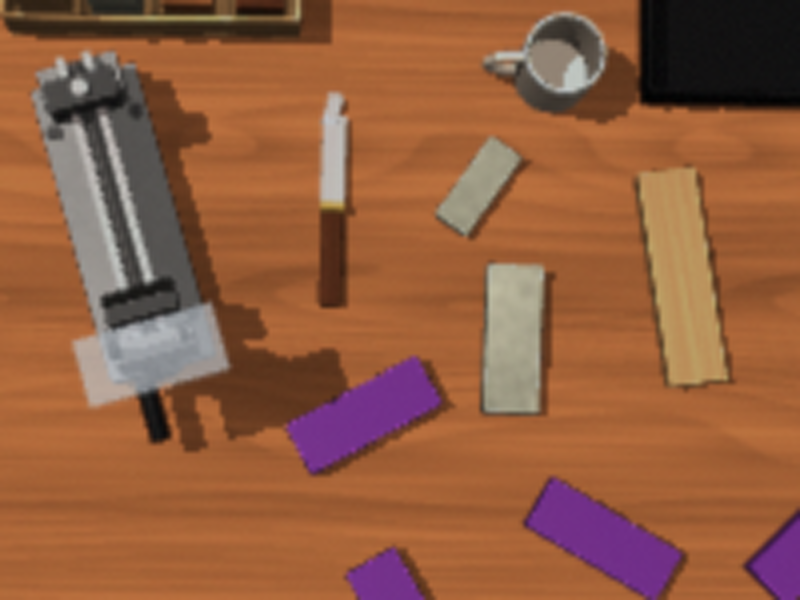

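The crop confirms it: the large grey stone is at crop (514,338), with the small slip stone at (480,187). The knob's black end is at (155,415). First I'll plan the moves to the stone.

```bash
cat >> h.py <<'E'
def rel(pos,Rg):
    s=observe();R0=R.from_euler('xyz',s["tool_rot"]);
    return np.round(R0.inv().apply(np.array(pos)-s["tool_pos"])*1000,1),np.round((R0.inv()*Rg).as_rotvec(degrees=True),2)
def down(y): return R.from_euler('xyz',[180,0,y],degrees=True)
E
python3 - <<'E'
from h import *
for p in[(.178,.494,.40),(.45,.15,.40),(.553,-.3185,.2),(.553,-.3185,.069)]:
    print(p,*rel(p,down(178.5)))
E
```

```text
(0.178, 0.494, 0.4) [-1.000e-01  1.000e-01 -1.078e+02] [  0.     0.   -18.31]
(0.45, 0.15, 0.4) [-372.5 -231.3 -107.8] [  0.     0.   -18.31]
(0.553, -0.3185, 0.2) [-628.2 -637.2   92.2] [  0.     0.   -18.31]
(0.553, -0.3185, 0.069) [-628.2 -637.2  223.2] [  0.     0.   -18.31]
```

Call:
arm_command:
  series:
    - {"x":0,"y":0,"z":-50}
    - {"x":-10,"y":-10,"z":-95}
    - {"x":-45,"y":-30,"z":-108,"rz":-5}
    - {"x":-85,"y":-55,"z":-108,"rz":-10}
    - {"x":-125,"y":-80,"z":-108,"rz":-18.3}
    - {"x":-165,"y":-105,"z":-108,"rz":-18.3}
    - {"x":-205,"y":-130,"z":-108,"rz":-18.3}
    - {"x":-245,"y":-155,"z":-108,"rz":-18.3}
    - {"x":-290,"y":-180,"z":-108,"rz":-18.3}
    - {"x":-330,"y":-205,"z":-108,"rz":-18.3}
    - {"x":-372,"y":-231,"z":-108,"rz":-18.3}
    - {"x":-400,"y":-270,"z":-108,"rz":-18.3}
    - {"x":-425,"y":-310,"z":-108,"rz":-18.3}
    - {"x":-450,"y":-350,"z":-100,"rz":-18.3}
    - {"x":-475,"y":-390,"z":-85,"rz":-18.3}
    - {"x":-500,"y":-430,"z":-65,"rz":-18.3}
    - {"x":-525,"y":-470,"z":-45,"rz":-18.3}
    - {"x":-550,"y":-510,"z":-25,"rz":-18.3}
    - {"x":-575,"y":-550,"z":-5,"rz":-18.3}
    - {"x":-600,"y":-590,"z":15,"rz":-18.3}
  hand: 91
  squeeze: 30

```text
invalid input
```

```bash
python3 - <<'E'
from h import *
s=observe();print(s["time"],s["tool_pos"],s["tool_rot"],s["qpos"],s["contact_force"])
for p in[(.553,-.3185,.15),(.553,-.3185,.069)]: print(p,*rel(p,down(178.5)))
E
```

```text
4.3 [0.17792381 0.49393143 0.2922373 ] [3.14151751e+00 3.20782199e-05 2.79579223e+00] [ 1.07901406e+00  3.41986774e-01  1.52412881e+00 -2.17483472e-05
  1.27539805e+00 -1.45975515e-01] [-0.61216341 -0.10071857 -0.57817848]
(0.553, -0.3185, 0.15) [-628.2 -637.2  142.2] [  0.     0.   -18.31]
(0.553, -0.3185, 0.069) [-628.2 -637.2  223.2] [  0.     0.   -18.31]
```

Call:
arm_command:
  series:
    - {"x":0,"y":0,"z":-50,"rx":0,"ry":0,"rz":0}
    - {"x":-10,"y":-10,"z":-95,"rx":0,"ry":0,"rz":0}
  hand: 91
  squeeze: 30

```text
time: 4.5
tool_pos: [0.1834, 0.4814, 0.3877]
tool_rot: [-3.139, -0.001, 2.797]
contact_force: [0.7, 0.9, 0.5]
opening: 0.0908
grip_force: 0.0
```

Call:
arm_command:
  series:
    - {"x":-40,"y":-25,"z":-13,"rx":0,"ry":0,"rz":-8}
    - {"x":-82,"y":-50,"z":-13,"rx":0,"ry":0,"rz":-16}
    - {"x":-124,"y":-75,"z":-13,"rx":0,"ry":0,"rz":-18.3}
    - {"x":-166,"y":-100,"z":-13,"rx":0,"ry":0,"rz":-18.3}
    - {"x":-208,"y":-125,"z":-13,"rx":0,"ry":0,"rz":-18.3}
    - {"x":-250,"y":-150,"z":-13,"rx":0,"ry":0,"rz":-18.3}
    - {"x":-292,"y":-175,"z":-13,"rx":0,"ry":0,"rz":-18.3}
    - {"x":-334,"y":-200,"z":-13,"rx":0,"ry":0,"rz":-18.3}
    - {"x":-362,"y":-221,"z":-13,"rx":0,"ry":0,"rz":-18.3}
    - {"x":-388,"y":-262,"z":-13,"rx":0,"ry":0,"rz":-18.3}
    - {"x":-414,"y":-303,"z":-13,"rx":0,"ry":0,"rz":-18.3}
    - {"x":-440,"y":-344,"z":0,"rx":0,"ry":0,"rz":-18.3}
    - {"x":-466,"y":-385,"z":20,"rx":0,"ry":0,"rz":-18.3}
    - {"x":-492,"y":-426,"z":40,"rx":0,"ry":0,"rz":-18.3}
    - {"x":-518,"y":-467,"z":60,"rx":0,"ry":0,"rz":-18.3}
    - {"x":-544,"y":-508,"z":80,"rx":0,"ry":0,"rz":-18.3}
    - {"x":-570,"y":-549,"z":100,"rx":0,"ry":0,"rz":-18.3}
    - {"x":-596,"y":-590,"z":130,"rx":0,"ry":0,"rz":-18.3}
    - {"x":-618,"y":-627,"z":160,"rx":0,"ry":0,"rz":-18.3}
    - {"x":-618,"y":-627,"z":190,"rx":0,"ry":0,"rz":-18.3}

```text
time: 6.5
tool_pos: [0.5537, -0.3226, 0.1976]
tool_rot: [-3.138, 0.004, 3.113]
contact_force: [-0.1, 0.7, -0.6]
opening: 0.091
grip_force: 0.0
```

```bash
python3 - <<'E'
from h import *
s=observe();print(s["time"],s["tool_pos"],s["tool_rot"],s["qpos"])
for p in[(.553,-.3185,.15),(.553,-.3185,.069)]: print(p,*rel(p,down(178.5)))
E
```

```text
6.5 [ 0.55369252 -0.32256535  0.19759151] [-3.13779683  0.00433595  3.1126414 ] [-6.46784810e-01  6.30151160e-01  1.31387460e+00 -6.26923231e-04
  1.19183378e+00 -2.18839139e+00]
(0.553, -0.3185, 0.15) [ 1.   4.2 47.6] [-0.22  0.25 -0.16]
(0.553, -0.3185, 0.069) [  1.4   4.5 128.6] [-0.22  0.25 -0.16]
```

Call:
arm_command:
  series:
    - {"x":0,"y":0,"z":30,"rx":0,"ry":0,"rz":0}
    - {"x":0,"y":0,"z":65,"rx":0,"ry":0,"rz":0}
    - {"x":0,"y":0,"z":90,"rx":0,"ry":0,"rz":0}
    - {"x":0,"y":0,"z":108,"rx":0,"ry":0,"rz":0}
    - {"x":0,"y":0,"z":118,"rx":0,"ry":0,"rz":0}
    - {"x":0,"y":0,"z":124,"rx":0,"ry":0,"rz":0}
    - {"x":0,"y":0,"z":128,"rx":0,"ry":0,"rz":0}
    - {"x":0,"y":0,"z":128,"rx":0,"ry":0,"rz":0}

```text
time: 7.3
tool_pos: [0.553, -0.3183, 0.0695]
tool_rot: [-3.141, 0.001, 3.115]
contact_force: [-0.5, 0.3, -0.7]
opening: 0.091
grip_force: 0.0
```

Call:
arm_command:
  series:
    - {"x":0,"y":0,"z":0,"rx":0,"ry":0,"rz":0}
    - {"x":0,"y":0,"z":0,"rx":0,"ry":0,"rz":0}
    - {"x":0,"y":0,"z":0,"rx":0,"ry":0,"rz":0}
    - {"x":0,"y":0,"z":0,"rx":0,"ry":0,"rz":0}
    - {"x":0,"y":0,"z":0,"rx":0,"ry":0,"rz":0}
    - {"x":0,"y":0,"z":0,"rx":0,"ry":0,"rz":0}
  hand: 50
  squeeze: 35

```text
time: 7.9
tool_pos: [0.5529, -0.3183, 0.0694]
tool_rot: [-3.141, 0.0, 3.115]
contact_force: [-0.3, 0.5, 0.8]
opening: 0.0557
grip_force: 35.0
```

Call:
arm_command:
  series:
    - {"x":0,"y":0,"z":-10,"rx":0,"ry":0,"rz":0}
    - {"x":0,"y":0,"z":-40,"rx":0,"ry":0,"rz":0}
    - {"x":0,"y":0,"z":-80,"rx":0,"ry":0,"rz":0}
    - {"x":0,"y":0,"z":-120,"rx":0,"ry":0,"rz":0}
    - {"x":0,"y":0,"z":-160,"rx":0,"ry":0,"rz":0}
    - {"x":0,"y":0,"z":-185,"rx":0,"ry":0,"rz":0}
    - {"x":0,"y":0,"z":-200,"rx":0,"ry":0,"rz":0}
    - {"x":0,"y":0,"z":-200,"rx":0,"ry":0,"rz":0}

```text
time: 8.7
tool_pos: [0.5533, -0.3185, 0.272]
tool_rot: [-3.139, 0.004, 3.115]
contact_force: [0.6, 0.4, -4.5]
opening: 0.0562
grip_force: 35.0
```

```bash
python3 - <<'E'
from h import *
s=observe();print(s["time"],s["tool_pos"],s["tool_rot"],s["opening"],s["contact_force"])
for p in[(.676,.0778,.27),(.676,.0778,.1795)]: print(p,*rel(p,down(196)))
E
```

```text
8.7 [ 0.55329137 -0.31847119  0.2719729 ] [-3.13910737  0.00364687  3.11529582] 0.05623822950574356 [ 0.63649449  0.35226547 -4.49668206]
(0.676, 0.0778, 0.27) [-112.2  399.4    1.4] [ -0.17   0.19 -17.51]
(0.676, 0.0778, 0.1795) [-111.9  399.6   91.9] [ -0.17   0.19 -17.51]
```

Call:
arm_command:
  series:
    - {"x":-6,"y":20,"z":0,"rx":0,"ry":0,"rz":0}
    - {"x":-17,"y":60,"z":0,"rx":0,"ry":0,"rz":-3}
    - {"x":-28,"y":100,"z":0,"rx":0,"ry":0,"rz":-6}
    - {"x":-39,"y":140,"z":0,"rx":0,"ry":0,"rz":-9}
    - {"x":-50,"y":180,"z":0,"rx":0,"ry":0,"rz":-12}
    - {"x":-61,"y":220,"z":0,"rx":0,"ry":0,"rz":-15}
    - {"x":-72,"y":260,"z":0,"rx":0,"ry":0,"rz":-17.5}
    - {"x":-83,"y":300,"z":0,"rx":0,"ry":0,"rz":-17.5}
    - {"x":-95,"y":340,"z":0,"rx":0,"ry":0,"rz":-17.5}
    - {"x":-105,"y":375,"z":0,"rx":0,"ry":0,"rz":-17.5}
    - {"x":-112,"y":399.5,"z":0,"rx":0,"ry":0,"rz":-17.5}
    - {"x":-112,"y":399.5,"z":20,"rx":0,"ry":0,"rz":-17.5}
    - {"x":-112,"y":399.5,"z":45,"rx":0,"ry":0,"rz":-17.5}
    - {"x":-112,"y":399.5,"z":45,"rx":0,"ry":0,"rz":-17.5}

```text
time: 10.1
tool_pos: [0.6729, 0.0786, 0.2183]
tool_rot: [3.138, -0.011, -2.862]
contact_force: [0.5, 1.0, -5.4]
opening: 0.0586
grip_force: 32.6
```

```bash
python3 - <<'E'
from h import *
s=observe();print(s["time"],s["tool_pos"],s["tool_rot"],s["opening"],s["contact_force"])
for n in("top","scene"):
    p=read_camera(n);c=p["pixels"][110:230,220:360] if n=="top" else p["pixels"][190:330,270:400]
    cv2.imwrite(f"pics/pl_{n}.png",cv2.resize(c,None,fx=4,fy=4,interpolation=cv2.INTER_CUBIC))
p=(.676,.0778,.1795); print(p,*rel(p,down(196)))
a,b=[cv2.imread(f"pics/pl_{n}.png") for n in("top","scene")]
h=480
cv2.imwrite("pics/pl.png",np.hstack([cv2.resize(a,(400,343)),cv2.resize(b,(400,343))]))
E
```

```text
10.1 [0.67285689 0.07856171 0.21825222] [ 3.13848802 -0.01078241 -2.86198439] 0.05856338992302068 [ 0.47918988  0.96848711 -5.40861991]
(0.676, 0.0778, 0.1795) [-1.1 -0.6 43.6] [ 0.05 -0.16 -0.02]
```

View pics/pl.png

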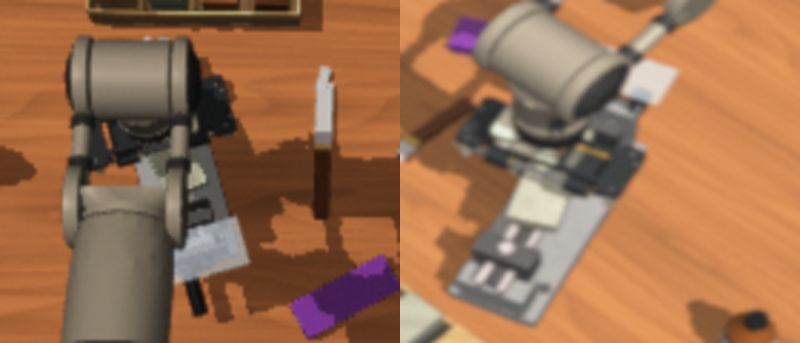

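The picture shows the stone held over the rails and aligned, with its far end clear of the stop (right half, stone (535,205), stop (505,250)). Now lowering it.

Call:
arm_command:
  series:
    - {"x":0,"y":0,"z":15,"rx":0,"ry":0,"rz":0}
    - {"x":0,"y":0,"z":26,"rx":0,"ry":0,"rz":0}
    - {"x":0,"y":0,"z":34,"rx":0,"ry":0,"rz":0}
    - {"x":0,"y":0,"z":38,"rx":0,"ry":0,"rz":0}
    - {"x":0,"y":0,"z":41,"rx":0,"ry":0,"rz":0}
    - {"x":0,"y":0,"z":41,"rx":0,"ry":0,"rz":0}
    - {"x":0,"y":0,"z":41,"rx":0,"ry":0,"rz":0}

```text
time: 10.9
tool_pos: [0.6756, 0.0782, 0.1837]
tool_rot: [-3.141, 0.001, -2.863]
contact_force: [-0.3, 0.1, -4.3]
opening: 0.0594
grip_force: 32.6
```

```bash
python3 - <<'E'
from h import *
s=observe();print(s["time"],s["opening"],s["grip_force"],s["contact_force"],s["torque"])
p=read_camera("scene");c=p["pixels"][205:325,270:370]
c=cv2.resize(c,None,fx=5,fy=5,interpolation=cv2.INTER_CUBIC)
cv2.imwrite("pics/pl2.png",c)
E
```

```text
10.9 0.05940572860574836 32.593967746943235 [-0.32563536  0.07349569 -4.28784078] [0.02441664 0.03609715 0.02859407]
```

View pics/pl2.png

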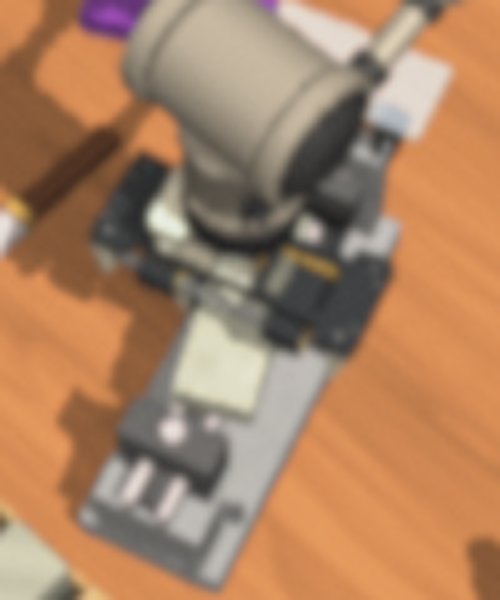

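The stone is yawed in the grip: its edge runs (268,345)→(255,418), while the base edge runs (340,360)→(225,580). I'll measure it.

```bash
python3 - <<'E'
from h import *
p=read_camera("scene")
def W(u,v,z): return onplane(p,(270+u/5,205+v/5),z)
def ang(a,b): d=b-a; return np.degrees(np.arctan2(d[1],d[0])),np.round(a,3),np.round(b,3)
print("stone R",ang(W(268,350,.14),W(255,416,.14)))
print("stone L",ang(W(192,318,.14),W(171,390,.14)))
print("far edge",ang(W(171,390,.14),W(255,418,.14)))
print("base",ang(W(340,360,.03),W(225,580,.03)))
print("stopfront edge",ang(W(130,400,.144),W(228,440,.144)))
X=[]
c,sn=np.cos(.279),np.sin(.279)
for y in(-.028,.028):X.append([.676+.075*c-y*sn,.0778+.075*sn+y*c,.14])
print((proj(p,X)-[270,205])*5)
for n in ("top","scene"):
  q=read_camera(n)
  for d in trace(q,"stone")[:5]:
    m=d["pixels"]; c=np.argwhere(m).mean(0)[::-1]; print(n,c,m.sum(),d["confidence"])
E
```

```text
stone R (np.float64(32.03047795810832), array([0.687, 0.115, 0.14 ]), array([0.728, 0.141, 0.14 ]))
stone L (np.float64(28.32354801967579), array([0.704, 0.062, 0.14 ]), array([0.752, 0.088, 0.14 ]))
far edge (np.float64(113.3263436097018), array([0.752, 0.088, 0.14 ]), array([0.729, 0.142, 0.14 ]))
base (np.float64(15.93234215755028), array([0.619, 0.127, 0.03 ]), array([0.794, 0.177, 0.03 ]))
stopfront edge (np.float64(109.49936419849902), array([0.777, 0.074, 0.144]), array([0.753, 0.14 , 0.144]))
[[149.61264014 378.38466762]
 [224.62881513 414.07839156]]
top [400.12181818 244.11090909] 550 0.91
top [351.26819923 266.37931034] 522 0.66
top [419.7183908 179.2      ] 870 0.66
top [340.59670782 213.08024691] 486 0.56
scene [330.88789238 164.87892377] 223 0.8
scene [246.49541284 131.69036697] 436 0.79
scene [314.33060109 276.8715847 ] 366 0.78
scene [284.03759398 158.54135338] 399 0.69
scene [294.42788462 204.6875    ] 208 0.66
```

Stone yaw is about 27° against the vise's 16°, which matches the 59.4 mm opening. I'll turn the hand −10.5° slowly, lower, release, then square it up with a gentle squeeze at the vise's yaw.

Call:
arm_command:
  series:
    - {"x":0,"y":0,"z":0,"rx":0,"ry":0,"rz":1}
    - {"x":0,"y":0,"z":0,"rx":0,"ry":0,"rz":3}
    - {"x":0,"y":0,"z":0,"rx":0,"ry":0,"rz":5}
    - {"x":0,"y":0,"z":0,"rx":0,"ry":0,"rz":7}
    - {"x":0,"y":0,"z":0,"rx":0,"ry":0,"rz":9}
    - {"x":0,"y":0,"z":1,"rx":0,"ry":0,"rz":10.5}
    - {"x":0,"y":0,"z":2,"rx":0,"ry":0,"rz":10.5}
    - {"x":0,"y":0,"z":3,"rx":0,"ry":0,"rz":10.5}
    - {"x":0,"y":0,"z":3,"rx":0,"ry":0,"rz":10.5}

```text
time: 12.1
tool_pos: [0.6754, 0.0781, 0.181]
tool_rot: [-3.142, 0.001, -3.046]
contact_force: [-2.3, -1.5, 1.4]
opening: 0.0591
grip_force: 32.6
```

Call:
arm_command:
  series:
    - {"x":0,"y":0,"z":0,"rx":0,"ry":0,"rz":0}
    - {"x":0,"y":0,"z":0,"rx":0,"ry":0,"rz":0}
    - {"x":0,"y":0,"z":0,"rx":0,"ry":0,"rz":0}
    - {"x":0,"y":0,"z":0,"rx":0,"ry":0,"rz":-3}
    - {"x":0,"y":0,"z":0,"rx":0,"ry":0,"rz":-7}
    - {"x":0,"y":0,"z":0,"rx":0,"ry":0,"rz":-10.5}
    - {"x":0,"y":0,"z":0,"rx":0,"ry":0,"rz":-10.5}
  hand: 80
  squeeze: 5

```text
time: 12.8
tool_pos: [0.6755, 0.0783, 0.1803]
tool_rot: [3.142, 0.001, -2.862]
contact_force: [0.7, -0.0, 0.1]
opening: 0.0799
grip_force: 0.0
```

Call:
arm_command:
  series:
    - {"x":0,"y":0,"z":0,"rx":0,"ry":0,"rz":0}
    - {"x":0,"y":0,"z":0,"rx":0,"ry":0,"rz":0}
    - {"x":0,"y":0,"z":0,"rx":0,"ry":0,"rz":0}
    - {"x":0,"y":0,"z":0,"rx":0,"ry":0,"rz":0}
    - {"x":0,"y":0,"z":0,"rx":0,"ry":0,"rz":0}
    - {"x":0,"y":0,"z":0,"rx":0,"ry":0,"rz":0}
  hand: 50
  squeeze: 10

```text
time: 13.4
tool_pos: [0.6754, 0.0782, 0.1802]
tool_rot: [3.142, 0.0, -2.863]
contact_force: [0.1, -1.1, -0.5]
opening: 0.0559
grip_force: 10.0
```

Call:
arm_command:
  series:
    - {"x":0,"y":0,"z":0,"rx":0,"ry":0,"rz":0}
    - {"x":0,"y":0,"z":0,"rx":0,"ry":0,"rz":0}
    - {"x":0,"y":0,"z":0,"rx":0,"ry":0,"rz":0}
    - {"x":0,"y":0,"z":-15,"rx":0,"ry":0,"rz":0}
    - {"x":0,"y":0,"z":-45,"rx":0,"ry":0,"rz":0}
    - {"x":0,"y":0,"z":-90,"rx":0,"ry":0,"rz":0}
    - {"x":-30,"y":30,"z":-130,"rx":0,"ry":0,"rz":0}
    - {"x":-70,"y":60,"z":-150,"rx":0,"ry":0,"rz":0}
    - {"x":-70,"y":105,"z":-150,"rx":0,"ry":0,"rz":0}
    - {"x":-70,"y":150,"z":-150,"rx":0,"ry":0,"rz":0}
    - {"x":-70,"y":195,"z":-150,"rx":0,"ry":0,"rz":0}
  hand: 85

```text
time: 14.5
tool_pos: [0.6885, 0.2869, 0.33]
tool_rot: [3.141, 0.0, -2.863]
contact_force: [-0.1, 0.4, -0.8]
opening: 0.0847
grip_force: 0.0
```

```bash
python3 - <<'E'
from h import *
s=observe();print(s["time"],s["tool_pos"],s["tool_rot"],s["qpos"],s["contact_force"])
cs=[]
for i in range(3):
 for n in("top","scene"):
  p=read_camera(n)
  if i==0:
    c=p["pixels"][115:235,230:330] if n=="top" else p["pixels"][200:320,270:370]
    cs.append(cv2.resize(c,None,fx=4,fy=4,interpolation=cv2.INTER_CUBIC))
  for q in("stone","jaw","knob_grip","rails","shield"):
    for d in mark_of(p,q):
      x=np.array(d["point"])
      if .4<x[0]<.8 and abs(x[1]-.06)<.12:
        r=R.from_euler('z',-.279).apply(x-[.6597,.0731,0]);print(n,q,np.round(r,3),round(d["confidence"],2))
cv2.imwrite("pics/st.png",np.hstack(cs))
E
```

```text
14.5 [0.68852599 0.28687427 0.33000469] [ 3.14132832e+00  1.13620098e-04 -2.86254352e+00] [ 2.92080614e-01  7.89819088e-01  6.50368908e-01  2.65082341e-04
  1.70128760e+00 -1.55773035e+00] [-0.07528083  0.42722495 -0.81165838]
top stone [ 0.011 -0.     0.107] 0.62
top jaw [-0.087 -0.     0.   ] 0.75
top knob_grip [ 0.01  -0.002  0.11 ] 0.51
top rails [-0.001 -0.002  0.11 ] 0.62
top shield [-0.178  0.002  0.206] 0.9
scene stone [0.011 0.002 0.107] 0.76
scene jaw [-0.089  0.004 -0.003] 0.81
scene rails [0.005 0.    0.106] 0.91
scene shield [-0.179 -0.001  0.206] 0.85
top stone [0.009 0.001 0.11 ] 0.62
top jaw [-0.088 -0.003  0.   ] 0.6
top jaw [-0.195  0.016  0.055] 0.32
top knob_grip [-0.196  0.017  0.056] 0.66
top rails [-0.003 -0.001  0.112] 0.73
top shield [-0.18  -0.002  0.206] 0.77
scene stone [0.013 0.    0.106] 0.59
scene jaw [-0.087 -0.     0.   ] 0.64
scene rails [-0.002  0.005  0.104] 0.64
scene shield [-0.179 -0.001  0.206] 0.95
top stone [0.009 0.001 0.111] 0.76
top jaw [-0.09  -0.001 -0.001] 0.68
top knob_grip [-0.194  0.02   0.058] 0.52
top rails [ 0.    -0.002  0.114] 0.82
top shield [-0.181 -0.001  0.205] 0.85
scene stone [0.012 0.005 0.108] 0.76
scene jaw [-0.085  0.001 -0.   ] 0.8
scene rails [-0.001  0.002  0.107] 0.65
scene shield [-0.184  0.002  0.208] 0.88
```

View pics/st.png

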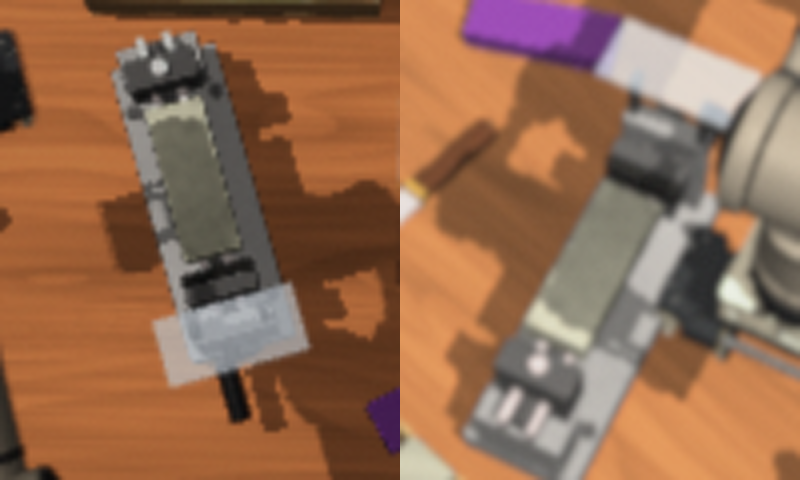

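The stone lies flat and square on the rails (left half: stone (195,180), jaw (220,280), stop (165,75)), and the knob is at (235,395). I'll lean the hand at a safe height and use the readings to fit the arm's kinematics, so I can check the joint ranges round the knob circle.

Call:
arm_command:
  series:
    - {"x":40,"y":-10,"z":-20,"rx":0,"ry":-6,"rz":0}
    - {"x":80,"y":-20,"z":-40,"rx":0,"ry":-14,"rz":0}
    - {"x":120,"y":-30,"z":-40,"rx":0,"ry":-22,"rz":0}
    - {"x":157,"y":-45,"z":-40,"rx":0,"ry":-30,"rz":0}
    - {"x":157,"y":-45,"z":-40,"rx":0,"ry":-38,"rz":0}
    - {"x":157,"y":-45,"z":-40,"rx":0,"ry":-42,"rz":0}
    - {"x":157,"y":-45,"z":-40,"rx":0,"ry":-42,"rz":0}
    - {"x":157,"y":-45,"z":-40,"rx":0,"ry":-42,"rz":0}

```text
time: 17.1
tool_pos: [0.5505, 0.1985, 0.3708]
tool_rot: [3.141, 0.731, -2.863]
contact_force: [-0.6, 0.3, -0.2]
opening: 0.0851
grip_force: 0.0
```

```bash
cat > kin.py <<'E'
from h import *
from scipy.optimize import least_squares
def fk(q,P):
    a1,lat,h,L1,L2,e,D=P
    B=R.from_euler('z',q[0])
    Ru=R.from_euler('y',q[1]); Rf=R.from_euler('y',q[1]+q[2])
    W=np.array([a1,lat,h])+Ru.apply([0,0,L1])+Rf.apply([e,0,L2])
    Rt=B*Rf*R.from_euler('zyz',[0,0,0])*R.from_euler('z',q[3])*R.from_euler('y',q[4])*R.from_euler('z',q[5])
    return B.apply(W)+Rt.apply([0,0,D]),Rt
DATA=[([1.079014,.341987,1.524129,-2e-5,1.275398,-.145976],[.177924,.493931,.292237],[3.141518,3.2e-5,2.795792]),
([-.6467848,.6301512,1.3138746,-.000627,1.1918338,-2.1883914],[.5536925,-.3225654,.1975915],[-3.1377968,.00433595,3.1126414]),
([.2920806,.7898191,.6503689,.000265,1.7012876,-1.5577304],[.688526,.2868743,.3300047],[3.1413283,.000114,-2.8625435])]
E
python3 - <<'E'
from kin import *
s=observe();print(s["time"],s["tool_pos"].tolist(),s["tool_rot"].tolist(),s["qpos"].tolist(),s["contact_force"])
D=DATA+[(s["qpos"],s["tool_pos"],s["tool_rot"])]
r=least_squares(lambda P:np.concatenate([fk(q,P)[0]-p for q,p,_ in D]),[0,.076,.2,.5,.38,0,.28])
print(np.round(r.x,4),np.round(r.fun,4))
for q,p,o in D: print(np.round((fk(q,r.x)[1].inv()*R.from_euler('xyz',o)).as_rotvec(degrees=True),1))
E
```

```text
17.1 [0.5504905963775286, 0.19845872791010402, 0.3708268678762872] [3.1412697257482765, 0.7308044436893795, -2.862691470799389] [0.18871472838206743, 0.1297351961564502, 1.7679827471064706, 0.12229172398684773, 0.5183355200567257, -1.74439300905788] [-0.59231922  0.2857432  -0.22391781]
[-0.      0.0764  0.2229  0.5062  0.3796  0.0465  0.2526] [-0.  0.  0. -0. -0. -0.  0. -0. -0.  0. -0.  0.]
[ 0. -0. 90.]
[ 0. -0. 90.]
[ 0. -0. 90.]
[-0. -0. 90.]
```

```bash
cat >> kin.py <<'E'
P0=[0,.0764,.2229,.5062,.3796,.0465,.2526]
lo=np.array([-2.53,-.77,.04,-1,.28,-3.11]);hi=np.array([2.53,2.02,2.7,4.14,2.66,3.11])
def ik(pos,Rg,q0):
    def f(q):
        p,Rt=fk(q,P0);Rt=Rt*R.from_euler('z',90,degrees=True)
        return np.concatenate([10*(p-pos),(Rt.inv()*Rg).as_rotvec()])
    r=least_squares(f,np.clip(q0,lo+1e-3,hi-1e-3),bounds=(lo,hi))
    return r.x,np.abs(r.fun).max()
YV=.279;O=np.array([.6597,.0731,0])
def v2w(v): return O+R.from_euler('z',YV).apply(v)
def lean(th,psi=0,roll=0): return R.from_euler('z',YV+np.radians(psi))*R.from_euler('y',-th,degrees=True)*R.from_euler('z',180,degrees=True)*R.from_euler('x',180,degrees=True)
def knob(a,x=-.194): return np.array([x,-.05*np.sin(a),.1+.05*np.cos(a)])
def tcp(g,Rg): return v2w(g)-Rg.apply([0,0,.047])
E
cat > scan.py <<'E'
from kin import *
A=np.linspace(3.5,3.5+2*np.pi,13)
for psi in(0,12,-15):
  for th in(25,30,35,40,45,50):
   for q40 in (.3,1.57,2.8):
    Rg=lean(th,psi);q=np.array([-.1,.2,2.3,q40,.5,-1.7 -(q40-.1)]);e=[];Q=[]
    for a in A:
        q,er=ik(tcp(knob(a,-.196),Rg),Rg,q);e.append(er);Q.append(q)
    Q=np.array(Q)
    if max(e)<.01:print(psi,th,q40,"maxerr",round(max(e),4),np.round(Q.min(0),2),np.round(Q.max(0),2),"maxstep",np.round(np.abs(np.diff(Q,axis=0)).max(),2))
    else: print(psi,th,q40,"err",np.round(e,2))
E
timeout 400 python3 scan.py
```

```text
0 25 0.3 err [0.04 0.04 0.01 0.   0.   0.   0.   0.   0.   0.   0.01 0.02 0.04]
0 25 1.57 err [0.04 0.04 0.01 0.   0.   0.   0.   0.   0.   0.   0.01 0.02 0.04]
0 25 2.8 err [0.04 0.04 0.01 0.   0.   0.   0.   0.   0.   0.   0.01 0.02 0.04]
0 30 0.3 err [0.11 0.08 0.04 0.01 0.   0.   0.   0.   0.02 0.06 0.09 0.11 0.11]
0 30 1.57 err [0.11 0.08 0.04 0.01 0.   0.   0.   0.   0.02 0.06 0.09 0.11 0.11]
0 30 2.8 err [0.11 0.08 0.04 0.01 0.   0.   0.   0.   0.02 0.06 0.09 0.11 0.11]
0 35 0.3 err [0.19 0.17 0.12 0.07 0.03 0.02 0.03 0.07 0.11 0.15 0.18 0.2  0.19]
0 35 1.57 err [0.19 0.17 0.12 0.07 0.03 0.02 0.03 0.07 0.11 0.15 0.18 0.2  0.19]
0 35 2.8 err [0.19 0.17 0.12 0.07 0.03 0.02 0.03 0.07 0.11 0.15 0.18 0.2  0.19]
0 40 0.3 err [0.28 0.26 0.21 0.16 0.12 0.11 0.12 0.15 0.19 0.24 0.27 0.29 0.28]
0 40 1.57 err [0.28 0.26 0.21 0.16 0.12 0.11 0.12 0.15 0.19 0.24 0.27 0.29 0.28]
0 40 2.8 err [0.28 0.26 0.21 0.16 0.12 0.11 0.12 0.15 0.19 0.24 0.27 0.29 0.28]
0 45 0.3 err [0.37 0.34 0.3  0.25 0.21 0.19 0.2  0.24 0.28 0.32 0.36 0.38 0.37]
0 45 1.57 err [0.37 0.34 0.3  0.25 0.21 0.19 0.2  0.24 0
[... 2591 characters left out ...]
 0.1  0.08 0.11 0.16 0.21 0.25 0.27 0.27]
-15 40 1.57 err [0.27 0.25 0.2  0.16 0.14 0.1  0.08 0.11 0.16 0.21 0.25 0.27 0.27]
-15 40 2.8 err [0.27 0.25 0.2  0.16 0.14 0.1  0.08 0.11 0.16 0.21 0.25 0.27 0.27]
-15 45 0.3 err [0.36 0.34 0.29 0.23 0.19 0.16 0.17 0.2  0.25 0.3  0.34 0.36 0.36]
-15 45 1.57 err [0.36 0.34 0.29 0.23 0.19 0.16 0.17 0.2  0.25 0.3  0.34 0.36 0.36]
-15 45 2.8 err [0.36 0.34 0.29 0.23 0.19 0.16 0.17 0.2  0.25 0.3  0.34 0.36 0.36]
-15 50 0.3 err [0.45 0.43 0.38 0.32 0.28 0.25 0.26 0.29 0.33 0.39 0.43 0.45 0.45]
-15 50 1.57 err [0.45 0.43 0.38 0.32 0.28 0.25 0.26 0.29 0.33 0.39 0.43 0.45 0.45]
-15 50 2.8 err [0.45 0.43 0.38 0.32 0.28 0.25 0.26 0.29 0.33 0.39 0.43 0.45 0.45]
```

```bash
cat >> kin.py <<'E'
def aik(pos,Rg):
    """all solutions, elbow-up; list of (q, margin)"""
    a1,lat,h,L1,L2,e,D=P0;out=[]
    W=pos-Rg.apply([0,0,D]);rr=np.hypot(W[0],W[1])
    if rr<lat: return out
    q1=np.arctan2(W[1],W[0])-np.arcsin(lat/rr);r=np.sqrt(rr**2-lat**2);z=W[2]-h
    Lf=np.hypot(L2,e);g=np.arctan2(e,L2);d2=r*r+z*z
    c=(d2-L1**2-Lf**2)/(2*L1*Lf)
    if abs(c)>1:return out
    k=np.arccos(c);q3=k-g;q2=np.arctan2(r,z)-np.arctan2(Lf*np.sin(k),L1+Lf*np.cos(k))
    M=(R.from_euler('y',q2+q3).inv()*R.from_euler('z',q1).inv()*Rg*R.from_euler('z',-90,degrees=True))
    m=M.as_matrix();q5=np.arccos(np.clip(m[2,2],-1,1))
    for s in(1,-1):
        q4=np.arctan2(s*m[1,2],s*m[0,2]);q6=np.arctan2(s*m[2,1],-s*m[2,0])
        for d4 in(0,2*np.pi):
            for d6 in(-2*np.pi,0,2*np.pi):
                q=np.array([q1,q2,q3,q4+d4,s*q5,q6+d6]);mg=np.minimum(q-lo,hi-q).min()
                if abs(q[5])<4: out.append((q,mg))
    return out
def ori(th,roll,psi=0,flip=0):
    return R.from_euler('z',YV+np.radians(psi))*R.from_euler('x',roll,degrees=True)*R.from_euler('y',-th,degrees=True)*R.from_euler('z',180*(1-flip),degrees=True)*R.from_euler('x',180,degrees=True)
E
cat > scan.py <<'E'
from kin import *
A=np.linspace(0,2*np.pi,17);q,p,o=DATA[3] if len(DATA)>3 else DATA[2]
print(aik(np.array(p),R.from_euler('xyz',o))[0],q)
res=[]
for flip in(0,1):
 for x in(-.2,-.19):
  for psi in(-15,-8,0,8,15):
   for roll in range(-75,76,15):
    for th in(15,20,25,30,35,40,45):
     Rg=ori(th,roll,psi,flip)
     sols=[aik(tcp(knob(a,x),Rg),Rg) for a in A]
     if min(map(len,sols))==0: continue
     # q4 branch continuity: best worst margin, per sign of q5
     for i0,_ in sols[0]:
        cur=i0;mg=9;ok=1;st=0
        for s in sols:
            n,m=min(s,key=lambda t:np.abs(t[0]-cur).max());st=max(st,np.abs(n-cur).max());cur=n;mg=min(mg,m)
        if mg>0.03 and st<1: res.append((round(mg,3),round(st,2),flip,x,psi,roll,th))
res.sort(reverse=True);print(len(res))
for r in res[:12]:print(r)
print([r for r in res if abs(r[5])<=15][:8]); print([r for r in res if r[4]==0][:8]); print([r for r in res if r[6]>=30][:8])
E
timeout 500 python3 scan.py
```

```text
(array([ 2.92080641e-01,  7.89819329e-01,  6.50318728e-01,  2.65101173e-04,
        1.70133716e+00, -1.55773033e+00]), np.float64(0.610318727659178)) [0.2920806, 0.7898191, 0.6503689, 0.000265, 1.7012876, -1.5577304]
753
(np.float64(0.963), np.float64(0.04), 1, -0.2, 15, 60, 15)
(np.float64(0.958), np.float64(0.04), 1, -0.19, 15, 60, 15)
(np.float64(0.936), np.float64(0.04), 1, -0.19, 15, 60, 20)
(np.float64(0.917), np.float64(0.04), 1, -0.19, 8, 60, 15)
(np.float64(0.913), np.float64(0.04), 1, -0.2, 15, 60, 20)
(np.float64(0.912), np.float64(0.04), 1, -0.19, 15, 45, 15)
(np.float64(0.897), np.float64(0.04), 1, -0.19, 8, 75, 20)
(np.float64(0.897), np.float64(0.04), 1, -0.2, 8, 75, 20)
(np.float64(0.895), np.float64(0.04), 1, -0.2, 8, 60, 15)
(np.float64(0.888), np.float64(0.04), 1, -0.2, 15, 45, 15)
(np.float64(0.881), np.float64(0.04), 1, -0.19, 0, 75, 15)
(np.float64(0.88), np.float64(0.04), 1, -0.19, 15, 75, 30)
[(np.float64(0.472), np.float64(0.05), 1, -0.19, 15, 15, 15), (np.float64(0.464), np.float64(0.05), 1, -0.2, 15, 15, 15), (np.float64(0.424), np.float64(0.05), 1, -0.19, 
[... 569 characters left out ...]
, np.float64(0.04), 1, -0.2, 0, 60, 15), (np.float64(0.794), np.float64(0.04), 1, -0.2, 0, 75, 20), (np.float64(0.762), np.float64(0.04), 1, -0.19, 0, 45, 15), (np.float64(0.756), np.float64(0.04), 1, -0.19, 0, 60, 20)]
[(np.float64(0.88), np.float64(0.04), 1, -0.19, 15, 75, 30), (np.float64(0.859), np.float64(0.04), 1, -0.2, 15, 75, 30), (np.float64(0.816), np.float64(0.04), 1, -0.19, 15, 75, 35), (np.float64(0.811), np.float64(0.04), 1, -0.19, 15, 60, 30), (np.float64(0.795), np.float64(0.04), 1, -0.2, 15, 75, 35), (np.float64(0.79), np.float64(0.04), 1, -0.2, 15, 60, 30), (np.float64(0.788), np.float64(0.04), 1, -0.19, 8, 75, 30), (np.float64(0.768), np.float64(0.04), 1, -0.2, 8, 75, 30)]
```

```bash
cat > scan2.py <<'E'
from kin import *
A=np.linspace(3.5,3.5+2*np.pi,17)
for psi in(0,5,10):
 for th in(35,40):
  for roll in(10,15,20,25,30,40):
   for flip in(0,1):
     Rg=ori(th,roll,psi,flip);best=None
     sols=[aik(tcp(knob(a,-.196),Rg),Rg) for a in A]
     for i0,_ in sols[0]:
        cur=i0;mg=9;st=0;Q=[]
        for s in sols:
            n,m=min(s,key=lambda t:np.abs(t[0]-cur).max());st=max(st,np.abs(n-cur).max());cur=n;mg=min(mg,m);Q.append(n)
        if best is None or mg>best[0]: best=(mg,st,Q[0],np.min(Q,0),np.max(Q,0))
     if best[0]>.05:print(psi,th,roll,flip,round(best[0],2),round(best[1],2),np.round(best[2],2),np.round(best[3],2)[2:],np.round(best[4],2)[2:])
E
python3 scan2.py
```

```text
0 35 10 1 0.18 0.17 [-0.41  0.49  2.35  1.76  0.5  -0.74] [ 2.21  1.09  0.46 -0.74] [ 2.36  1.76  0.61 -0.02]
0 35 15 1 0.27 0.14 [-0.46  0.51  2.32  1.62  0.57 -0.61] [ 2.18  1.08  0.55 -0.61] [ 2.34  1.62  0.7  -0.01]
0 35 20 1 0.35 0.12 [-0.51  0.53  2.3   1.51  0.65 -0.51] [ 2.16  1.06  0.63 -0.51] [2.32 1.52 0.79 0.01]
0 35 25 1 0.4 0.1 [-0.55  0.56  2.27  1.43  0.73 -0.43] [ 2.13  1.06  0.71 -0.43] [2.3  1.44 0.87 0.02]
0 35 30 1 0.42 0.09 [-0.58  0.59  2.25  1.36  0.8  -0.36] [ 2.1   1.05  0.79 -0.36] [2.28 1.38 0.95 0.04]
0 35 40 1 0.46 0.07 [-0.64  0.67  2.19  1.27  0.95 -0.26] [ 2.05  1.04  0.94 -0.26] [2.24 1.29 1.1  0.07]
0 40 10 0 0.24 0.16 [-0.45  0.53  2.41  1.98  0.61  2.13] [2.27 1.32 0.52 2.13] [2.42 2.   0.63 2.84]
0 40 10 1 0.24 0.16 [-0.45  0.53  2.41  1.98  0.61 -1.01] [ 2.27  1.32  0.52 -1.01] [ 2.42  2.    0.63 -0.3 ]
0 40 15 0 0.21 0.14 [-0.5   0.55  2.38  1.83  0.66  2.27] [2.24 1.27 0.6  2.27] [2.4  1.85 0.71 2.9 ]
0 40 15 1 0.3 0.14 [-0.5   0.55  2.38  1.83  0.66 -0.87] [ 2.24  1.27  0.6  -0.87] [ 2.4   1.85  0.71 -0.24]
0 40 20 0 0.16 0.13 [-0.54  0.57  2
[... 3758 characters left out ...]
6  2.5 ] [2.13 1.08 0.75 2.5 ] [2.3  1.45 0.9  2.94]
10 40 20 1 0.4 0.1 [-0.57  0.58  2.27  1.43  0.76 -0.64] [ 2.13  1.08  0.75 -0.64] [ 2.3   1.45  0.9  -0.21]
10 40 25 0 0.13 0.09 [-0.6   0.61  2.24  1.35  0.83  2.6 ] [2.1  1.05 0.82 2.6 ] [2.28 1.37 0.98 2.98]
10 40 25 1 0.42 0.09 [-0.6   0.61  2.24  1.35  0.83 -0.54] [ 2.1   1.05  0.82 -0.54] [ 2.28  1.37  0.98 -0.16]
10 40 30 0 0.08 0.08 [-0.62  0.64  2.21  1.28  0.89  2.68] [2.06 1.03 0.89 2.68] [2.25 1.3  1.05 3.03]
10 40 30 1 0.45 0.08 [-0.62  0.64  2.21  1.28  0.89 -0.46] [ 2.06  1.03  0.89 -0.46] [ 2.25  1.3   1.05 -0.11]
10 40 40 1 0.51 0.06 [-0.66  0.71  2.14  1.19  1.03 -0.32] [ 2.    1.    1.02 -0.32] [ 2.19  1.21  1.19 -0.03]
```

```bash
cat > plan.py <<'E'
from kin import *
Rg=ori(40,20,0,1);u=R.from_euler('z',YV)
def goal(g): return tcp(np.array(g),Rg)
G=knob(3.55,-.196);up=np.array([0,-np.sin(np.radians(20)),np.cos(np.radians(20))])
def near(pos,q): return min(aik(pos,Rg),key=lambda t:np.abs(t[0]-q).max())
qg=np.array([-.54,.57,2.36,1.71,.71,-.75])
E
python3 - <<'E'
from plan import *
s=observe();q0=s["qpos"]
for d,h in((0,0),(-.028,0),(-.028,.05),(-.028,.1),(-.028,.17)):
    q,m=near(goal(G+np.array([d,0,0])+up*h),qg);print(np.round(q,2),round(m,2),np.round(goal(G+np.array([d,0,0])+up*h),3))
qp=q;R0=R.from_euler('xyz',s["tool_rot"]);p0=s["tool_pos"]
N=24
for i in range(1,N+1):
    qi=q0+(qp-q0)*i/N;p,Rt=fk(qi,P0);Rt=Rt*R.from_euler('z',90,degrees=True)
    rv=(R0.inv()*Rt).as_rotvec(degrees=True)
    tip=p+Rt.apply([0,0,.0655])
    print(i,np.round(R0.inv().apply(p-p0)*1000).tolist(),np.round(rv).tolist(),"p",np.round(p,3),"tip",np.round(tip,3),R.from_quat(Rt.as_quat()).magnitude().round(2))
E
```

```text
[-0.53  0.56  2.36  1.71  0.71 -0.75] 0.34 [0.44  0.018 0.088]
[-0.61  0.56  2.42  1.7   0.73 -0.83] 0.28 [0.413 0.01  0.088]
[-0.64  0.41  2.37  1.44  0.74 -0.52] 0.33 [ 0.418 -0.006  0.135]
[-0.68  0.28  2.3   1.21  0.81 -0.25] 0.4 [ 0.423 -0.023  0.182]
[-0.72  0.15  2.17  1.    0.94  0.03] 0.53 [ 0.429 -0.046  0.248]Traceback (most recent call last):
  File "<stdin>", line 11, in <module>
AttributeError: 'float' object has no attribute 'round'
```

```bash
python3 - <<'E'
from plan import *
s=observe();q0=s["qpos"]
qp,_=near(goal(G+np.array([-.028,0,0])+up*.17),qg)
R0=R.from_euler('xyz',s["tool_rot"]);p0=s["tool_pos"];pp=R0;lp=p0
N=20
for i in range(1,N+1):
    qi=q0+(qp-q0)*i/N;p,Rt=fk(qi,P0);Rt=Rt*R.from_euler('z',90,degrees=True)
    rv=(R0.inv()*Rt).as_rotvec(degrees=True);tip=p+Rt.apply([0,0,.0655])
    print(i,np.round(R0.inv().apply(p-p0)*1000).tolist(),np.round(rv,1).tolist(),"p",np.round(p,2),"tip",np.round(tip,2),round(np.degrees((pp.inv()*Rt).magnitude()),1));pp=Rt
E
```

```text
1 [16.0, -19.0, 4.0] [0.3, 2.1, 9.3] p [0.55 0.18 0.36] tip [0.59 0.19 0.31] 9.6
2 [31.0, -37.0, 7.0] [0.6, 4.1, 18.7] p [0.54 0.16 0.34] tip [0.58 0.17 0.29] 9.6
3 [47.0, -53.0, 10.0] [1.1, 6.0, 28.1] p [0.54 0.14 0.33] tip [0.57 0.15 0.28] 9.6
4 [63.0, -68.0, 11.0] [1.6, 7.7, 37.6] p [0.53 0.12 0.32] tip [0.57 0.13 0.27] 9.6
5 [78.0, -82.0, 12.0] [2.2, 9.3, 47.1] p [0.52 0.11 0.31] tip [0.56 0.12 0.26] 9.7
6 [93.0, -95.0, 11.0] [2.8, 10.8, 56.7] p [0.52 0.09 0.3 ] tip [0.55 0.1  0.24] 9.7
7 [107.0, -106.0, 11.0] [3.4, 12.2, 66.3] p [0.51 0.08 0.29] tip [0.54 0.09 0.24] 9.7
8 [120.0, -117.0, 9.0] [4.1, 13.4, 75.9] p [0.5  0.06 0.28] tip [0.53 0.08 0.23] 9.7
9 [133.0, -126.0, 8.0] [4.7, 14.6, 85.5] p [0.49 0.05 0.28] tip [0.52 0.07 0.22] 9.7
10 [145.0, -135.0, 6.0] [5.3, 15.7, 95.2] p [0.49 0.04 0.27] tip [0.52 0.06 0.21] 9.7
11 [157.0, -143.0, 3.0] [5.8, 16.7, 104.8] p [0.48 0.03 0.26] tip [0.51 0.05 0.21] 9.7
12 [167.0, -151.0, 0.0] [6.2, 17.6, 114.5] p [0.47 0.02 0.26] tip [0.5  0.04 0.2 ] 9.7
13 [176.0, -157.0, -3.0] [6.5, 18.5, 124.2] p [0.47 0.01 0.26] tip [0.49 0.03 0.2 ] 9.7
14 [185.0, -164.0, -6.0] [6.7, 19.4, 133.9] p [0.46 0.   0.25] tip [0.49 0.02 0.2 ] 9.7
15 [193.0, -170.0, -10.0] [6.7, 20.3, 143.5] p [ 0.45 -0.01  0.25] tip [0.48 0.02 0.2 ] 9.7
16 [200.0, -176.0, -14.0] [6.6, 21.2, 153.2] p [ 0.45 -0.01  0.25] tip [0.48 0.01 0.19] 9.7
17 [206.0, -182.0, -18.0] [6.2, 22.1, 162.8] p [ 0.44 -0.02  0.25] tip [0.47 0.   0.2 ] 9.7
18 [211.0, -188.0, -22.0] [5.5, 23.1, 172.4] p [ 0.44 -0.03  0.25] tip [ 0.47 -0.    0.2 ] 9.6
19 [215.0, -195.0, -26.0] [-4.3, -23.2, -174.9] p [ 0.43 -0.04  0.25] tip [ 0.47 -0.01  0.2 ] 9.6
20 [219.0, -201.0, -31.0] [-2.7, -22.0, -165.5] p [ 0.43 -0.05  0.25] tip [ 0.47 -0.02  0.2 ] 9.6
```

```bash
cat > path.py <<'E'
from plan import *
import sys
def rows(n0,N,zfloor,qp,q0,R0,p0):
    out=[];cur=q0
    for i in range(n0,N+1):
        qi=q0+(qp-q0)*i/N;p,Rt=fk(qi,P0);Rt=Rt*R.from_euler('z',90,degrees=True)
        p=p.copy();p[2]=max(p[2],zfloor)
        q,m=min(aik(p,Rt),key=lambda t:np.abs(t[0]-cur).max())
        print(i,np.round(R0.inv().apply(p-p0)*1000).astype(int).tolist(),np.round((R0.inv()*Rt).as_rotvec(degrees=True)).astype(int).tolist(),"p",np.round(p,2),"mg",round(m,2),"dq",round(np.abs(q-cur).max(),2));cur=q
E
python3 - <<'E'
from path import *
s=observe();qp,_=near(goal(G+np.array([-.028,0,0])+up*.17),qg)
rows(1,24,.355,qp,s["qpos"],R.from_euler('xyz',s["tool_rot"]),s["tool_pos"])
E
```

```text
1 [13, -16, 4] [0, 2, 8] p [0.55 0.18 0.36] mg 0.26 dq 0.07
2 [22, -31, 2] [1, 3, 16] p [0.54 0.16 0.36] mg 0.29 dq 0.08
3 [28, -45, -4] [1, 5, 23] p [0.54 0.15 0.36] mg 0.34 dq 0.09
4 [35, -58, -10] [1, 7, 31] p [0.54 0.13 0.36] mg 0.38 dq 0.09
5 [41, -70, -16] [2, 8, 39] p [0.53 0.12 0.36] mg 0.42 dq 0.09
6 [48, -82, -22] [2, 9, 47] p [0.52 0.11 0.36] mg 0.46 dq 0.09
7 [55, -93, -28] [3, 11, 55] p [0.52 0.09 0.36] mg 0.5 dq 0.09
8 [62, -102, -34] [3, 12, 63] p [0.51 0.08 0.36] mg 0.54 dq 0.09
9 [68, -112, -40] [4, 13, 71] p [0.51 0.07 0.36] mg 0.57 dq 0.09
10 [75, -120, -46] [4, 14, 79] p [0.5  0.06 0.36] mg 0.61 dq 0.09
11 [82, -128, -52] [5, 15, 87] p [0.49 0.05 0.36] mg 0.64 dq 0.09
12 [88, -135, -58] [5, 16, 95] p [0.49 0.04 0.36] mg 0.67 dq 0.09
13 [95, -142, -64] [6, 17, 103] p [0.48 0.03 0.36] mg 0.7 dq 0.09
14 [101, -148, -69] [6, 17, 111] p [0.48 0.02 0.36] mg 0.72 dq 0.09
15 [106, -154, -74] [6, 18, 119] p [0.47 0.01 0.36] mg 0.74 dq 0.09
16 [112, -160, -79] [7, 19, 127] p [0.46 0.01 0.36] mg 0.77 dq 0.09
17 [117, -165, -84] [7, 20, 135] p [0.46 0.   0.36] mg 0.78 dq 0.09
18 [122, -170, -88] [7, 20, 144] p [ 0.45 -0.01  0.36] mg 0.78 dq 0.09
19 [127, -175, -93] [7, 21, 152] p [ 0.45 -0.01  0.36] mg 0.77 dq 0.09
20 [132, -180, -97] [6, 22, 160] p [ 0.44 -0.02  0.36] mg 0.77 dq 0.09
21 [136, -185, -101] [6, 23, 168] p [ 0.44 -0.03  0.36] mg 0.76 dq 0.09
22 [140, -190, -104] [5, 23, 176] p [ 0.44 -0.03  0.36] mg 0.74 dq 0.08
23 [144, -196, -108] [-4, -23, -173] p [ 0.43 -0.04  0.36] mg 0.72 dq 0.08
24 [147, -201, -111] [-3, -22, -165] p [ 0.43 -0.05  0.36] mg 0.7 dq 0.08
```

Call:
arm_command:
  series:
    - {"x":13,"y":-16,"z":4,"rx":0,"ry":2,"rz":8}
    - {"x":22,"y":-31,"z":2,"rx":1,"ry":3,"rz":16}
    - {"x":28,"y":-45,"z":-4,"rx":1,"ry":5,"rz":23}
    - {"x":35,"y":-58,"z":-10,"rx":1,"ry":7,"rz":31}
    - {"x":41,"y":-70,"z":-16,"rx":2,"ry":8,"rz":39}
    - {"x":48,"y":-82,"z":-22,"rx":2,"ry":9,"rz":47}
    - {"x":55,"y":-93,"z":-28,"rx":3,"ry":11,"rz":55}
    - {"x":62,"y":-102,"z":-34,"rx":3,"ry":12,"rz":63}
    - {"x":68,"y":-112,"z":-40,"rx":4,"ry":13,"rz":71}
    - {"x":75,"y":-120,"z":-46,"rx":4,"ry":14,"rz":79}
    - {"x":82,"y":-128,"z":-52,"rx":5,"ry":15,"rz":87}
    - {"x":88,"y":-135,"z":-58,"rx":5,"ry":16,"rz":95}
    - {"x":95,"y":-142,"z":-64,"rx":6,"ry":17,"rz":103}
    - {"x":101,"y":-148,"z":-69,"rx":6,"ry":17,"rz":111}
    - {"x":106,"y":-154,"z":-74,"rx":6,"ry":18,"rz":119}
    - {"x":112,"y":-160,"z":-79,"rx":7,"ry":19,"rz":127}
    - {"x":117,"y":-165,"z":-84,"rx":7,"ry":20,"rz":135}
    - {"x":122,"y":-170,"z":-88,"rx":7,"ry":20,"rz":144}
    - {"x":127,"y":-175,"z":-93,"rx":7,"ry":21,"rz":152}
    - {"x":132,"y":-180,"z":-97,"rx":6,"ry":22,"rz":160}
  hand: 60

```text
time: 19.1
tool_pos: [0.4446, -0.0203, 0.3554]
tool_rot: [-3.134, -0.66, 0.694]
contact_force: [0.5, 0.5, -0.5]
opening: 0.0604
grip_force: 0.0
```

```bash
python3 - <<'E'
from plan import *
s=observe();print(s["time"],s["qpos"].round(2),s["tool_pos"])
for d,h in((-.028,.27),(-.028,.17),(-.028,.1),(-.028,.04),(-.028,0),(0,0)): print(d,h,*rel(goal(G+np.array([d,0,0])+up*h),Rg))
E
```

```text
19.1 [-0.57 -0.    1.92  0.71  1.12  0.01] [ 0.44457807 -0.02029851  0.35535136]
-0.028 0.27 [-41.4  40.8 -15. ] [ 0.16  6.41 30.68]
-0.028 0.17 [-88.   10.1  67.9] [ 0.16  6.41 30.68]
-0.028 0.1 [-120.7  -11.4  125.9] [ 0.16  6.41 30.68]
-0.028 0.04 [-148.7  -29.8  175.7] [ 0.16  6.41 30.68]
-0.028 0 [-167.4  -42.1  208.9] [ 0.16  6.41 30.68]
0 0 [-147.2  -30.7  224.5] [ 0.16  6.41 30.68]
```

Call:
arm_command:
  series:
    - {"x":-10,"y":10,"z":-4,"rx":0,"ry":2,"rz":8}
    - {"x":-20,"y":20,"z":-8,"rx":0,"ry":3,"rz":16}
    - {"x":-32,"y":32,"z":-12,"rx":0,"ry":5,"rz":24}
    - {"x":-41,"y":41,"z":-15,"rx":0.2,"ry":6.4,"rz":30.7}
    - {"x":-57,"y":31,"z":13,"rx":0.2,"ry":6.4,"rz":30.7}
    - {"x":-72,"y":20.5,"z":40,"rx":0.2,"ry":6.4,"rz":30.7}
    - {"x":-88,"y":10,"z":68,"rx":0.2,"ry":6.4,"rz":30.7}
    - {"x":-104,"y":-0.5,"z":97,"rx":0.2,"ry":6.4,"rz":30.7}
    - {"x":-120.7,"y":-11.4,"z":126,"rx":0.2,"ry":6.4,"rz":30.7}
    - {"x":-134,"y":-20.5,"z":150,"rx":0.2,"ry":6.4,"rz":30.7}
    - {"x":-148.7,"y":-29.8,"z":175.7,"rx":0.2,"ry":6.4,"rz":30.7}
    - {"x":-158,"y":-36,"z":192,"rx":0.2,"ry":6.4,"rz":30.7}
    - {"x":-167.4,"y":-42,"z":209,"rx":0.2,"ry":6.4,"rz":30.7}
    - {"x":-167.4,"y":-42,"z":209,"rx":0.2,"ry":6.4,"rz":30.7}
    - {"x":-167.4,"y":-42,"z":209,"rx":0.2,"ry":6.4,"rz":30.7}

```text
time: 20.6
tool_pos: [0.4144, 0.0095, 0.0863]
tool_rot: [-2.7, -0.652, 0.003]
contact_force: [0.4, -1.1, 0.1]
opening: 0.0599
grip_force: 0.0
```

```bash
python3 - <<'E'
from plan import *
s=observe();print(s["time"],s["qpos"].round(2),s["tool_pos"],s["contact_force"])
print(*rel(goal(G),Rg))
cs=[]
for n in("top","scene"):
    p=read_camera(n)
    print(n,proj(p,[v2w(G),v2w(G+[-.02,0,0])]).round(1).tolist(), [np.round(R.from_euler('z',-YV).apply(np.array(d["point"])-O),3) for d in mark_of(p,"knob_grip")[:2]])
    c=p["pixels"][170:250,240:340] if n=="top" else p["pixels"][160:260,310:410]
    cs.append(cv2.resize(c,(400,400*c.shape[0]//c.shape[1]),interpolation=cv2.INTER_CUBIC)[:320])
cv2.imwrite("pics/gr.png",np.hstack(cs))
E
```

```text
20.6 [-0.61  0.57  2.42  1.71  0.74 -0.84] [0.41436979 0.00951084 0.08634623] [ 0.42449431 -1.14544457  0.10450847]
[21.5 -1.5 16.6] [-0.02 -0.11  0.22]
top [[288.3, 214.5], [289.6, 219.4]] [array([-0.192,  0.021,  0.058])]
scene [[347.5, 231.9], [349.8, 227.8]] []
```

View pics/gr.png

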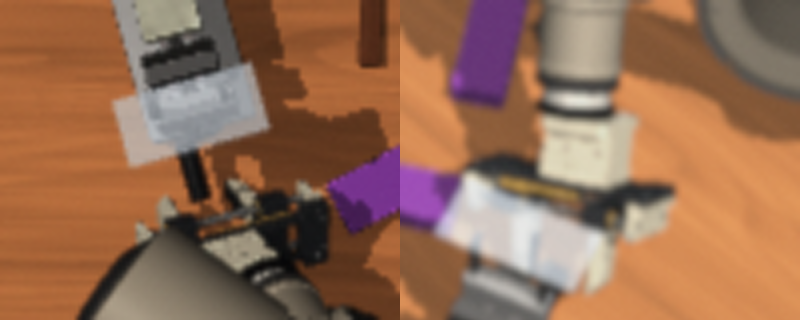

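The fingertips, at (165,210) and (240,185) in the left half, straddle the knob at (195,175), which agrees with the plan. Moving forward and gripping.

Call:
arm_command:
  series:
    - {"x":5,"y":-0.5,"z":4,"rx":0,"ry":0,"rz":0}
    - {"x":10,"y":-1,"z":8,"rx":0,"ry":0,"rz":0}
    - {"x":16,"y":-1.5,"z":12.5,"rx":0,"ry":0,"rz":0}
    - {"x":21.5,"y":-1.5,"z":16.6,"rx":0,"ry":0,"rz":0}
    - {"x":21.5,"y":-1.5,"z":16.6,"rx":0,"ry":0,"rz":0}

```text
time: 21.3
tool_pos: [0.4393, 0.0188, 0.0881]
tool_rot: [-2.703, -0.651, 0.005]
contact_force: [0.4, -0.9, -0.5]
opening: 0.0603
grip_force: 0.0
```

Call:
arm_command:
  series:
    - {"x":0,"y":0,"z":0,"rx":0,"ry":0,"rz":0}
    - {"x":0,"y":0,"z":0,"rx":0,"ry":0,"rz":0}
    - {"x":0,"y":0,"z":0,"rx":0,"ry":0,"rz":0}
    - {"x":0,"y":0,"z":0,"rx":0,"ry":0,"rz":0}
    - {"x":0,"y":0,"z":0,"rx":0,"ry":0,"rz":0}
    - {"x":0,"y":0,"z":0,"rx":0,"ry":0,"rz":0}
    - {"x":0,"y":0,"z":0,"rx":0,"ry":0,"rz":0}
  hand: 10
  squeeze: 35

```text
time: 22.0
tool_pos: [0.4384, 0.018, 0.0877]
tool_rot: [-2.703, -0.649, 0.003]
contact_force: [-1.7, -3.4, -1.0]
opening: 0.021
grip_force: 35.0
```

```bash
python3 - <<'E'
from plan import *
s=observe();print(s["time"],s["qpos"].round(2),s["contact_force"].round(1),s["opening"])
Rm=R.from_euler('xyz',s["tool_rot"]);g=s["tool_pos"]+Rm.apply([0,0,.047])
v=R.from_euler('z',-YV).apply(g-O);print("grasp in vise",v.round(4),"a",np.degrees(np.arctan2(-v[1],v[2]-.1))%360,"r",np.hypot(v[1],v[2]-.1))
print("vx,vy,vz in tool",Rm.inv().apply(R.from_euler('z',YV).apply(np.eye(3))).round(3))
E
```

```text
22.0 [-0.54  0.56  2.37  1.72  0.71 -0.76] [-1.7 -3.4 -1. ] 0.02104532277198827
grasp in vise [-0.1977  0.0202  0.0538] a 203.60286740232084 r 0.05043962215283029
vx,vy,vz in tool [[ 0.766  0.     0.642]
 [-0.217 -0.941  0.259]
 [ 0.605 -0.338 -0.721]]
```

```bash
cat > turn.py <<'E'
from plan import *
import sys,json
def state():
    s=observe();Rm=R.from_euler('xyz',s["tool_rot"]);g=s["tool_pos"]+Rm.apply([0,0,.047])
    v=R.from_euler('z',-YV).apply(g-O);f=R.from_euler('z',-YV).apply(s["contact_force"])
    a=np.arctan2(-v[1],v[2]-.1)%(2*np.pi);t=np.array([-np.cos(a),-np.sin(a)]);n=np.array([-np.sin(a),np.cos(a)])
    print("t",s["time"],"vise",(v*1000).round(1),"a",round(np.degrees(a),1),"r",round(1000*np.hypot(v[1],v[2]-.1),1),"Fvise",f.round(1),"Ftan",round(f[1:]@t,1),"Frad",round(f[1:]@n,1),"grip",s["opening"].round(4))
def rows(a0,angs):
    M=np.array([[-.217,-.941,.259],[.605,-.338,-.721]])
    o=[]
    for a in angs:
        d=(knob(np.radians(a))-knob(np.radians(a0)))[1:]*1000@M
        o.append({"x":round(float(d[0]),1),"y":round(float(d[1]),1),"z":round(float(d[2]),1),"rx":0,"ry":0,"rz":0})
    print(json.dumps(o))
E
python3 -c "
from turn import *
state();rows(203.6,[206,210,216,222,228,234,240,246])"
```

```text
Traceback (most recent call last):
  File "turn.py", line 7, in state
    print("t",s["time"],"vise",(v*1000).round(1),"a",round(np.degrees(a),1),"r",round(1000*np.hypot(v[1],v[2]-.1),1),"Fvise",f.round(1),"Ftan",round(f[1:]@t,1),"Frad",round(f[1:]@n,1),"grip",s["opening"].round(4))
                                                                                                                                                                                               ^^^^^^^^^^^^^^^^^^
AttributeError: 'float' object has no attribute 'round'
```

```bash
sed -i 's/s\["opening"\].round(4)/round(s["opening"],4)/' turn.py
python3 -c "
from turn import *
state();rows(203.6,[206,210,216,222,228,234,240,246])"
```

```text
t 22.0 vise [-197.7   20.2   53.8] a 203.6 r 50.4 Fvise [-2.6 -2.8 -1. ] Ftan -2.9 Frad -0.2 grip 0.021
[{"x": 0.1, "y": -2.1, "z": -0.1, "rx": 0, "ry": 0, "rz": 0}, {"x": 0.4, "y": -5.5, "z": -0.5, "rx": 0, "ry": 0, "rz": 0}, {"x": 1.2, "y": -10.6, "z": -1.4, "rx": 0, "ry": 0, "rz": 0}, {"x": 2.3, "y": -15.6, "z": -2.8, "rx": 0, "ry": 0, "rz": 0}, {"x": 3.8, "y": -20.3, "z": -4.5, "rx": 0, "ry": 0, "rz": 0}, {"x": 5.5, "y": -24.8, "z": -6.6, "rx": 0, "ry": 0, "rz": 0}, {"x": 7.5, "y": -28.9, "z": -9.0, "rx": 0, "ry": 0, "rz": 0}, {"x": 9.8, "y": -32.8, "z": -11.7, "rx": 0, "ry": 0, "rz": 0}]
```

Call:
arm_command:
  series:
    - {"x":0.1,"y":-2.1,"z":-0.1,"rx":0,"ry":0,"rz":0}
    - {"x":0.4,"y":-5.5,"z":-0.5,"rx":0,"ry":0,"rz":0}
    - {"x":1.2,"y":-10.6,"z":-1.4,"rx":0,"ry":0,"rz":0}
    - {"x":2.3,"y":-15.6,"z":-2.8,"rx":0,"ry":0,"rz":0}
    - {"x":3.8,"y":-20.3,"z":-4.5,"rx":0,"ry":0,"rz":0}
    - {"x":5.5,"y":-24.8,"z":-6.6,"rx":0,"ry":0,"rz":0}
    - {"x":7.5,"y":-28.9,"z":-9.0,"rx":0,"ry":0,"rz":0}
    - {"x":9.8,"y":-32.8,"z":-11.7,"rx":0,"ry":0,"rz":0}

```text
time: 22.8
tool_pos: [0.4312, 0.0424, 0.1128]
tool_rot: [-2.705, -0.648, 0.003]
contact_force: [1.1, -6.8, -6.4]
opening: 0.0212
grip_force: 35.0
```

```bash
python3 -c "
from turn import *
state();rows(246,np.arange(256,447,10))"
```

```text
t 22.8 vise [-198.    45.6   78.9] a 245.1 r 50.2 Fvise [-0.8 -6.9 -6.4] Ftan -8.7 Frad -3.5 grip 0.0212
[{"x": 4.4, "y": -5.5, "z": -5.2, "rx": 0, "ry": 0, "rz": 0}, {"x": 9.3, "y": -9.6, "z": -11.1, "rx": 0, "ry": 0, "rz": 0}, {"x": 14.6, "y": -12.5, "z": -17.4, "rx": 0, "ry": 0, "rz": 0}, {"x": 20.1, "y": -13.8, "z": -24.0, "rx": 0, "ry": 0, "rz": 0}, {"x": 25.7, "y": -13.6, "z": -30.7, "rx": 0, "ry": 0, "rz": 0}, {"x": 31.2, "y": -11.9, "z": -37.2, "rx": 0, "ry": 0, "rz": 0}, {"x": 36.4, "y": -8.7, "z": -43.4, "rx": 0, "ry": 0, "rz": 0}, {"x": 41.2, "y": -4.2, "z": -49.1, "rx": 0, "ry": 0, "rz": 0}, {"x": 45.4, "y": 1.5, "z": -54.2, "rx": 0, "ry": 0, "rz": 0}, {"x": 48.9, "y": 8.3, "z": -58.3, "rx": 0, "ry": 0, "rz": 0}, {"x": 51.6, "y": 16.0, "z": -61.6, "rx": 0, "ry": 0, "rz": 0}, {"x": 53.4, "y": 24.2, "z": -63.7, "rx": 0, "ry": 0, "rz": 0}, {"x": 54.3, "y": 32.8, "z": -64.7, "rx": 0, "ry": 0, "rz": 0}, {"x": 54.2, "y": 41.5, "z": -64.6, "rx": 0, "ry": 0, "rz": 0}, {"x": 53.1, "y": 50.1, "z": -63.3, "rx": 0, "ry": 0, "rz": 0}, {"x": 51.0, "y": 58.2, "z": -60.9, "rx": 0, "ry": 0, "rz": 0}, {"x": 48.1, "y": 65.7, "z": -57.4, "rx": 0, "ry": 0, "rz": 0}, {"x": 44.4, "y": 72.2, "z": -53.0, "rx": 0, "ry": 0, "rz": 0}, {"x": 40.1, "y": 77.7, "z": -47.8, "rx": 0, "ry": 0, "rz": 0}, {"x": 35.1, "y": 81.9, "z": -41.9, "rx": 0, "ry": 0, "rz": 0}]
```

Call:
arm_command:
  series:
    - {"x":4.4,"y":-5.5,"z":-5.2,"rx":0,"ry":0,"rz":0}
    - {"x":9.3,"y":-9.6,"z":-11.1,"rx":0,"ry":0,"rz":0}
    - {"x":14.6,"y":-12.5,"z":-17.4,"rx":0,"ry":0,"rz":0}
    - {"x":20.1,"y":-13.8,"z":-24.0,"rx":0,"ry":0,"rz":0}
    - {"x":25.7,"y":-13.6,"z":-30.7,"rx":0,"ry":0,"rz":0}
    - {"x":31.2,"y":-11.9,"z":-37.2,"rx":0,"ry":0,"rz":0}
    - {"x":36.4,"y":-8.7,"z":-43.4,"rx":0,"ry":0,"rz":0}
    - {"x":41.2,"y":-4.2,"z":-49.1,"rx":0,"ry":0,"rz":0}
    - {"x":45.4,"y":1.5,"z":-54.2,"rx":0,"ry":0,"rz":0}
    - {"x":48.9,"y":8.3,"z":-58.3,"rx":0,"ry":0,"rz":0}
    - {"x":51.6,"y":16.0,"z":-61.6,"rx":0,"ry":0,"rz":0}
    - {"x":53.4,"y":24.2,"z":-63.7,"rx":0,"ry":0,"rz":0}
    - {"x":54.3,"y":32.8,"z":-64.7,"rx":0,"ry":0,"rz":0}
    - {"x":54.2,"y":41.5,"z":-64.6,"rx":0,"ry":0,"rz":0}
    - {"x":53.1,"y":50.1,"z":-63.3,"rx":0,"ry":0,"rz":0}
    - {"x":51.0,"y":58.2,"z":-60.9,"rx":0,"ry":0,"rz":0}
    - {"x":48.1,"y":65.7,"z":-57.4,"rx":0,"ry":0,"rz":0}
    - {"x":44.4,"y":72.2,"z":-53.0,"rx":0,"ry":0,"rz":0}
    - {"x":40.1,"y":77.7,"z":-47.8,"rx":0,"ry":0,"rz":0}
    - {"x":35.1,"y":81.9,"z":-41.9,"rx":0,"ry":0,"rz":0}

```text
time: 24.8
tool_pos: [0.4582, -0.0491, 0.1376]
tool_rot: [-2.702, -0.652, 0.003]
contact_force: [-0.1, -2.3, 6.3]
opening: 0.0209
grip_force: 35.0
```

```bash
python3 -c "
from turn import *
state();rows(446,np.arange(453,537,7))"
```

```text
t 24.8 vise [-197.1  -49.8  103.8] a 85.6 r 50.0 Fvise [-0.7 -2.2  6.3] Ftan -6.1 Frad 2.6 grip 0.0209
[{"x": -3.7, "y": 2.1, "z": 4.4, "rx": 0, "ry": 0, "rz": 0}, {"x": -7.5, "y": 3.5, "z": 8.9, "rx": 0, "ry": 0, "rz": 0}, {"x": -11.4, "y": 4.2, "z": 13.6, "rx": 0, "ry": 0, "rz": 0}, {"x": -15.3, "y": 4.1, "z": 18.3, "rx": 0, "ry": 0, "rz": 0}, {"x": -19.2, "y": 3.3, "z": 22.9, "rx": 0, "ry": 0, "rz": 0}, {"x": -23.0, "y": 1.7, "z": 27.4, "rx": 0, "ry": 0, "rz": 0}, {"x": -26.7, "y": -0.5, "z": 31.8, "rx": 0, "ry": 0, "rz": 0}, {"x": -30.1, "y": -3.5, "z": 35.9, "rx": 0, "ry": 0, "rz": 0}, {"x": -33.3, "y": -7.0, "z": 39.7, "rx": 0, "ry": 0, "rz": 0}, {"x": -36.2, "y": -11.2, "z": 43.1, "rx": 0, "ry": 0, "rz": 0}, {"x": -38.7, "y": -15.8, "z": 46.1, "rx": 0, "ry": 0, "rz": 0}, {"x": -40.8, "y": -20.9, "z": 48.7, "rx": 0, "ry": 0, "rz": 0}]
```

Call:
arm_command:
  series:
    - {"x":-3.7,"y":2.1,"z":4.4,"rx":0,"ry":0,"rz":0}
    - {"x":-7.5,"y":3.5,"z":8.9,"rx":0,"ry":0,"rz":0}
    - {"x":-11.4,"y":4.2,"z":13.6,"rx":0,"ry":0,"rz":0}
    - {"x":-15.3,"y":4.1,"z":18.3,"rx":0,"ry":0,"rz":0}
    - {"x":-19.2,"y":3.3,"z":22.9,"rx":0,"ry":0,"rz":0}
    - {"x":-23.0,"y":1.7,"z":27.4,"rx":0,"ry":0,"rz":0}
    - {"x":-26.7,"y":-0.5,"z":31.8,"rx":0,"ry":0,"rz":0}
    - {"x":-30.1,"y":-3.5,"z":35.9,"rx":0,"ry":0,"rz":0}
    - {"x":-33.3,"y":-7.0,"z":39.7,"rx":0,"ry":0,"rz":0}
    - {"x":-36.2,"y":-11.2,"z":43.1,"rx":0,"ry":0,"rz":0}
    - {"x":-38.7,"y":-15.8,"z":46.1,"rx":0,"ry":0,"rz":0}
    - {"x":-40.8,"y":-20.9,"z":48.7,"rx":0,"ry":0,"rz":0}

```text
time: 26.0
tool_pos: [0.4468, -0.0102, 0.0842]
tool_rot: [-2.705, -0.65, 0.003]
contact_force: [-1.7, -8.0, 1.7]
opening: 0.0211
grip_force: 35.0
```

```bash
python3 -c "
from turn import *
state()
for a in range(530,740,15): print(a);rows(a,[a+4,a+8,a+12,a+15])"
```

```text
t 26.0 vise [-197.4   -9.4   50.3] a 169.3 r 50.5 Fvise [-3.9 -7.2  1.7] Ftan -7.4 Frad -0.4 grip 0.0211
530
[{"x": -1.0, "y": -3.1, "z": 1.2, "rx": 0, "ry": 0, "rz": 0}, {"x": -1.9, "y": -6.3, "z": 2.3, "rx": 0, "ry": 0, "rz": 0}, {"x": -2.7, "y": -9.6, "z": 3.2, "rx": 0, "ry": 0, "rz": 0}, {"x": -3.2, "y": -12.1, "z": 3.8, "rx": 0, "ry": 0, "rz": 0}]
545
[{"x": -0.5, "y": -3.4, "z": 0.6, "rx": 0, "ry": 0, "rz": 0}, {"x": -0.8, "y": -6.9, "z": 1.0, "rx": 0, "ry": 0, "rz": 0}, {"x": -1.0, "y": -10.3, "z": 1.2, "rx": 0, "ry": 0, "rz": 0}, {"x": -1.1, "y": -12.9, "z": 1.3, "rx": 0, "ry": 0, "rz": 0}]
560
[{"x": 0.1, "y": -3.5, "z": -0.1, "rx": 0, "ry": 0, "rz": 0}, {"x": 0.3, "y": -7.0, "z": -0.4, "rx": 0, "ry": 0, "rz": 0}, {"x": 0.7, "y": -10.4, "z": -0.9, "rx": 0, "ry": 0, "rz": 0}, {"x": 1.1, "y": -12.9, "z": -1.3, "rx": 0, "ry": 0, "rz": 0}]
575
[{"x": 0.7, "y": -3.3, "z": -0.8, "rx": 0, "ry": 0, "rz": 0}, {"x": 1.5, "y": -6.6, "z": -1.8, "rx": 0, "ry": 0, "rz": 0}, {"x": 2.4, "y": -9.7, "z": -2.9, "rx": 0, "ry": 0, "rz": 0}, {"x": 3.2, "y": -12.0, "z": -3.9, "rx": 0, "ry": 0, "rz
[... 1777 characters left out ...]
rx": 0, "ry": 0, "rz": 0}, {"x": 2.9, "y": 5.3, "z": -3.5, "rx": 0, "ry": 0, "rz": 0}, {"x": 4.2, "y": 8.1, "z": -5.0, "rx": 0, "ry": 0, "rz": 0}, {"x": 5.1, "y": 10.4, "z": -6.1, "rx": 0, "ry": 0, "rz": 0}]
710
[{"x": 1.0, "y": 3.1, "z": -1.2, "rx": 0, "ry": 0, "rz": 0}, {"x": 1.9, "y": 6.3, "z": -2.3, "rx": 0, "ry": 0, "rz": 0}, {"x": 2.7, "y": 9.6, "z": -3.2, "rx": 0, "ry": 0, "rz": 0}, {"x": 3.2, "y": 12.1, "z": -3.8, "rx": 0, "ry": 0, "rz": 0}]
725
[{"x": 0.5, "y": 3.4, "z": -0.6, "rx": 0, "ry": 0, "rz": 0}, {"x": 0.8, "y": 6.9, "z": -1.0, "rx": 0, "ry": 0, "rz": 0}, {"x": 1.0, "y": 10.3, "z": -1.2, "rx": 0, "ry": 0, "rz": 0}, {"x": 1.1, "y": 12.9, "z": -1.3, "rx": 0, "ry": 0, "rz": 0}]
```

Call:
arm_command:
  series:
    - {"x":-1.0,"y":-3.1,"z":1.2,"rx":0,"ry":0,"rz":0}
    - {"x":-1.9,"y":-6.3,"z":2.3,"rx":0,"ry":0,"rz":0}
    - {"x":-2.7,"y":-9.6,"z":3.2,"rx":0,"ry":0,"rz":0}
    - {"x":-3.2,"y":-12.1,"z":3.8,"rx":0,"ry":0,"rz":0}

```text
time: 26.4
tool_pos: [0.4431, 0.0023, 0.0836]
tool_rot: [-2.705, -0.65, 0.003]
contact_force: [-1.8, -8.9, -1.3]
opening: 0.0214
grip_force: 35.0
```

Call:
arm_command:
  series:
    - {"x":-0.5,"y":-3.4,"z":0.6,"rx":0,"ry":0,"rz":0}
    - {"x":-0.8,"y":-6.9,"z":1.0,"rx":0,"ry":0,"rz":0}
    - {"x":-1.0,"y":-10.3,"z":1.2,"rx":0,"ry":0,"rz":0}
    - {"x":-1.1,"y":-12.9,"z":1.3,"rx":0,"ry":0,"rz":0}

```text
time: 26.8
tool_pos: [0.4394, 0.0146, 0.0862]
tool_rot: [-2.705, -0.649, 0.003]
contact_force: [-1.4, -8.3, -2.0]
opening: 0.0215
grip_force: 35.0
```

```bash
python3 -c "
from turn import *
state()"
```

```text
t 26.8 vise [-197.7   16.5   52.3] a 199.0 r 50.5 Fvise [-3.6 -7.6 -2. ] Ftan -7.8 Frad -0.6 grip 0.0215
```

Call:
arm_command:
  series:
    - {"x":0.1,"y":-3.5,"z":-0.1,"rx":0,"ry":0,"rz":0}
    - {"x":0.3,"y":-7.0,"z":-0.4,"rx":0,"ry":0,"rz":0}
    - {"x":0.7,"y":-10.4,"z":-0.9,"rx":0,"ry":0,"rz":0}
    - {"x":1.1,"y":-12.9,"z":-1.3,"rx":0,"ry":0,"rz":0}

```text
time: 27.2
tool_pos: [0.4362, 0.0257, 0.0921]
tool_rot: [-2.705, -0.649, 0.003]
contact_force: [-1.3, -8.6, -4.4]
opening: 0.0212
grip_force: 35.0
```

```bash
python3 -c "
from turn import *
state()"
```

```text
t 27.2 vise [-197.8   28.1   58.1] a 213.9 r 50.4 Fvise [-3.7 -7.9 -4.4] Ftan -9.0 Frad -0.8 grip 0.0212
```

Call:
arm_command:
  series:
    - {"x":0.7,"y":-3.3,"z":-0.8,"rx":0,"ry":0,"rz":0}
    - {"x":1.5,"y":-6.6,"z":-1.8,"rx":0,"ry":0,"rz":0}

```text
time: 27.4
tool_pos: [0.4346, 0.0308, 0.0963]
tool_rot: [-2.706, -0.648, 0.003]
contact_force: [1.3, -8.4, -7.9]
opening: 0.0214
grip_force: 35.0
```

```bash
python3 -c "
from turn import *
state();rows(583,[587,591,595,598])"
```

```text
t 27.4 vise [-197.9   33.4   62.3] a 221.5 r 50.3 Fvise [-1.  -8.4 -7.9] Ftan -11.5 Frad 0.4 grip 0.0214
[{"x": 1.0, "y": -3.2, "z": -1.1, "rx": 0, "ry": 0, "rz": 0}, {"x": 2.1, "y": -6.2, "z": -2.4, "rx": 0, "ry": 0, "rz": 0}, {"x": 3.3, "y": -9.1, "z": -3.9, "rx": 0, "ry": 0, "rz": 0}, {"x": 4.3, "y": -11.2, "z": -5.1, "rx": 0, "ry": 0, "rz": 0}]
```

It has gone tight: Ftan rose 7.8 → 9.0 → 11.5 N, which is about 35 N of clamping. I'll add a further 5°, well under the 75 N limit.

Call:
arm_command:
  series:
    - {"x":0.6,"y":-2.0,"z":-0.7,"rx":0,"ry":0,"rz":0}
    - {"x":1.3,"y":-4.0,"z":-1.5,"rx":0,"ry":0,"rz":0}
    - {"x":1.3,"y":-4.0,"z":-1.5,"rx":0,"ry":0,"rz":0}
    - {"x":1.3,"y":-4.0,"z":-1.5,"rx":0,"ry":0,"rz":0}

```text
time: 27.8
tool_pos: [0.4337, 0.0339, 0.0995]
tool_rot: [-2.705, -0.648, 0.003]
contact_force: [-0.4, -7.1, -6.8]
opening: 0.0211
grip_force: 35.0
```

```bash
python3 -c "
from turn import *
state()"
```

```text
t 27.8 vise [-197.9   36.7   65.6] a 226.8 r 50.3 Fvise [-2.4 -6.8 -6.8] Ftan -9.6 Frad -0.2 grip 0.0211
```

Call:
arm_command:
  series:
    - {"x":0,"y":0,"z":0,"rx":0,"ry":0,"rz":0}
    - {"x":0,"y":0,"z":0,"rx":0,"ry":0,"rz":0}
    - {"x":0,"y":0,"z":0,"rx":0,"ry":0,"rz":0}
    - {"x":0,"y":0,"z":0,"rx":0,"ry":0,"rz":0}
    - {"x":0,"y":0,"z":0,"rx":0,"ry":0,"rz":0}
    - {"x":-4,"y":0,"z":-3.5,"rx":0,"ry":0,"rz":0}
    - {"x":-10,"y":0,"z":-8.5,"rx":0,"ry":0,"rz":0}
    - {"x":-16,"y":0,"z":-13.5,"rx":0,"ry":0,"rz":0}
    - {"x":-22,"y":0,"z":-18.5,"rx":0,"ry":0,"rz":0}
    - {"x":-22,"y":0,"z":-18.5,"rx":0,"ry":0,"rz":0}
  hand: 60

```text
time: 28.8
tool_pos: [0.4049, 0.0269, 0.1001]
tool_rot: [-2.701, -0.649, 0.002]
contact_force: [-1.4, -0.6, -1.0]
opening: 0.0601
grip_force: 0.0
```

Call:
arm_command:
  series:
    - {"x":6,"y":0,"z":-8,"rx":0,"ry":0,"rz":0}
    - {"x":18,"y":0,"z":-23,"rx":0,"ry":0,"rz":0}
    - {"x":38,"y":0,"z":-46,"rx":0,"ry":0,"rz":0}
    - {"x":58,"y":0,"z":-69,"rx":0,"ry":0,"rz":0}
    - {"x":77,"y":0,"z":-92,"rx":0,"ry":0,"rz":0}
    - {"x":96,"y":0,"z":-115,"rx":0,"ry":0,"rz":0}
    - {"x":115,"y":0,"z":-138,"rx":0,"ry":0,"rz":0}
    - {"x":128,"y":0,"z":-153,"rx":0,"ry":0,"rz":0}
    - {"x":128,"y":0,"z":-153,"rx":0,"ry":0,"rz":0}

```text
time: 29.7
tool_pos: [0.4252, -0.0392, 0.2901]
tool_rot: [-2.706, -0.654, 0.005]
contact_force: [-0.6, 0.1, 0.2]
opening: 0.0601
grip_force: 0.0
```

```bash
python3 - <<'E'
from kin import *
s=observe();print(s["time"],s["tool_pos"],s["contact_force"])
cs=[]
for n in("top","scene"):
  p=read_camera(n)
  for q in("stone","jaw","knob_grip"):
    for d in mark_of(p,q):
      x=np.array(d["point"])
      if .4<x[0]<.8 and abs(x[1]-.06)<.12: print(n,q,R.from_euler('z',-YV).apply(x-O).round(3))
  c=p["pixels"][115:235,230:330] if n=="top" else p["pixels"][200:320,270:370]
  cs.append(cv2.resize(c,None,fx=4,fy=4,interpolation=cv2.INTER_CUBIC))
cv2.imwrite("pics/end.png",np.hstack(cs))
E
```

```text
29.7 [ 0.4251866  -0.03916563  0.2900572 ] [-0.56702591  0.14788262  0.20585689]
top stone [0.028 0.001 0.112]
top jaw [-0.052 -0.002 -0.001]
top knob_grip [-0.193  0.035  0.069]
scene stone [0.029 0.003 0.108]
scene jaw [-0.052  0.002  0.   ]
scene knob_grip [-0.198  0.039  0.068]
```

View pics/end.png

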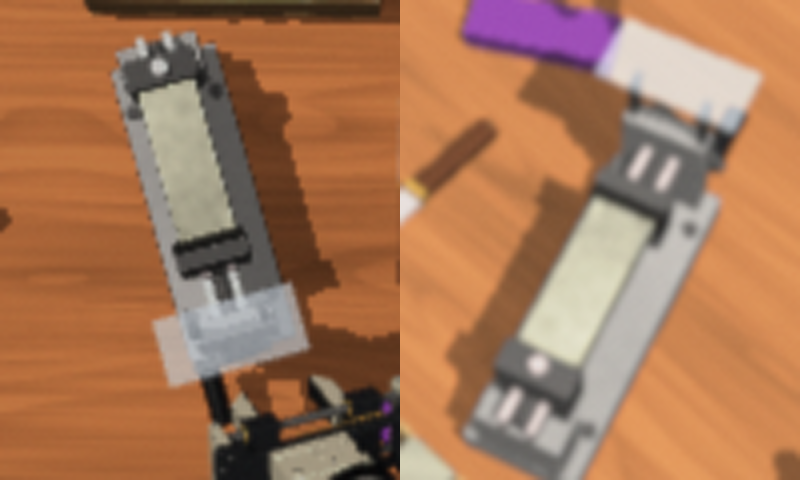

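The stone sits between the jaw (left half, (212,252)) and the stop ((160,65)) with no gaps, lying flat and aligned, and the hand is clear. Handing in.

```bash
python3 -c "
from cell import *
print(hand_in())"
```

```text
the job is handed in; nothing more can be done
None
```

I laid the large grey whetstone flat on the rails and clamped it against the stop with an estimated 45 N, then released the crank, moved the hand clear and handed the job in after about 30 s of robot time; the stone slipped about 11° in the grip on the way, so I squared it on the rails before clamping.

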